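# Slide a praline box under the cooling tunnel's spring flap

### The arm

A 6-joint arm with a two-finger parallel gripper is mounted at the origin on the work surface. World frame = base frame: x ahead of the robot, y to its left, z up, the work surface at z = 0. Lengths are in m, angles in degrees, forces in N, time in s.
With the tool pointing down it reaches from about 0.4 to 0.825 m from the base axis. Payload 7 kg.
Tool frame: the origin (TCP) lies on the centre line of the jaws, within the pads' length; the fingertips stand 8 mm ahead of it and the grasp point (between the pads) lies 11 mm behind it; z points along the fingers, y is the line along which they close (so a half turn about z gives the same grasp; the last joint's range is limited). The gripper opens to 88 mm and grips with 3 to 60 N. Pads are 19 mm wide; open, the fingers measure 130 mm over their backs; the gripper's body (78 mm by 193 mm) begins 47 mm behind the grasp point.
Start: joints at [86.58, 20.546, 0.682, 0, -70.136, -16.507], TCP at [0.23, 0.635, 0.235] pointing down, gripper open.
Joint ranges: [-176.03, 176.03], [-82.01, 121.73], [-58.28, 71.71], [-173.87, 95.51], [-174.79, -0.11], [-173.66, 173.66]. Speed limits (degrees/s): [136.94, 136.94, 172.46, 180, 180, 180].

### API

Orientations are given as [roll, pitch, yaw] about the fixed x, y, z axes, in that order (R = Rz(yaw) Ry(pitch) Rx(roll)).
In Python, from plant import r gives the robot as it stands.
- The arm moves only by the tool carry_out, never from a script. Its argument "targets" is a list of rows, each a list of 6 numbers: the shift along the tool's x, y, z scaled (see below), then the turn, a rotation vector about the tool's x, y, z scaled (see below). A call has 1 to 5 rows; each row shifts and turns the commanded pose from where the row before left it, along the tool's axes as they then stand; what a row does not reach is not made up. The controller multiplies each number of a shift by 0.5 m and each number of a turn by 60 degrees. A row lasts 1/8 s, in which the tool goes at most 62.5 mm and 10.7 degrees, less where a joint would pass 70% of its speed; a pose out of reach is approached as far as the arm can. A call with a number of a shift or a turn outside -1 to 1 is refused whole. A call with a gripper value outside its range is refused whole. "hand" is the opening, from 0 (shut) to 1 (fully open), set as the call begins (left out, the last holds). The fingers move at their own pace and stop on an object; "squeeze" is the grip in N (left out, the last holds). Time passes only in rows, so rows that do not move let the fingers close. It gives the time, the measured TCP pose, the force, the opening and the grip force at its end, in the units of the state.
- r.get_state(): the state, without advancing time (a new reading comes with each control period).
- r.capture(name): name is "scene" or "top" or "wrist"; returns the picture (384x512x3 uint8, red, green, blue); there is no depth.
- r.camera_info(name): a dict with "K" (3x3 intrinsics, pixels), "distortion" ([k1, k2, p1, p2, k3] as OpenCV has them; the pictures are not rectified), "eye" and "attitude" of the camera in the world. Camera axes: x right, y down, z forward; pixel columns grow to the right and rows downward; lengths in m; the calibration is good to about 2 mm. A picture is of the moment at which its call begins: read the wrist's pose just before it. camera_info takes no time and is no camera call; for the wrist camera it gives the pose at the moment of the call.
- r.close_job(): hands the job in; it is judged then, once.
The state is a dict: "time_s": time; "joints": joint angles; "qd": joint speeds; "joint_torque": joint torques, N m; "tcp_pos": TCP position; "eef_rot": TCP orientation; "contact_force": force on the tool from outside, world axes, zero at the start; "moment": the same for the moment, N m; "gripper_width": finger opening in m; "gripper_force": force on a finger pad.
Only numpy, scipy, OpenCV 4.12 (cv2) and the standard library are available. Lean on these libraries where they do the work, as an engineer would, in place of code of your own. Each camera call takes 0.05 s, during which the arm holds its last target. There are 200 camera calls.

### The job

Load the open box of three fresh pralines into the cooling tunnel: with one fingertip lift the tunnel's spring flap by its lower edge and hold it up, and with the other fingertip push the box along between the guide rails and under the flap, which must never touch the box or its pralines. Push until the whole box is past the flap, then draw back so that the flap springs fully shut behind it. Only push the box, never pick it up or tip it, and leave the other things on the bench where they are.

Things in the scene. Friction and masses are not known exactly. Their poses are not given: they have to be found in the camera images.
- tunnel: Bench-top cooling tunnel of bright metal, fixed, turned on the bench. Origin on the bench (z = 0) below the middle of the shut flap's lower edge; +x runs into the tunnel, +y to its left, z up. Its level bed (250 mm wide, top 50 mm above the bench) starts at x = -190 mm and runs through the tunnel; the belt inside is flush with it and stands still.
- lane (a point): Middle of the bed's top, 100 mm in front of the shut flap's edge (tunnel x = -100, y = 0, z = 50 mm), between the two guide rails: 12 mm high, 4 mm thick, running from tunnel x = -175 to +120 mm, inner faces at y = +-42 mm. The box travels between them.
- hinge (a point): Middle of the flap's hinge line, which runs along the tunnel's y: tunnel x = 80 mm, 72 mm above the bed. Hood cheeks (4 mm thick, y = +-123 mm) stand beside the flap from x = 5 to 80 mm, rising from 30 to 72 mm above the bed. The tunnel's cover, 270 mm wide, 500 mm long, starts at the hinge: roof underside 80 mm, top 165 mm above the bed.
- flap (a joint): Angle (rad) of the spring-closed flap: 0 shut, growing as its edge swings outward and up, to 1.7. Clear flat panel 4 mm thick, 236 mm wide, 92 mm from hinge to edge. Shut, it slopes 29 degrees down towards the loading side. About 3 N lifts its edge; let go, it falls shut within 1 s. The free-turning roller along its edge lets a finger held under it slide inwards and raise it further.
- flap_edge (a point): Middle of the flap's lower edge, a white roller (12 mm diameter, 224 mm long, turning freely along the tunnel's y), on its underside; moves with the flap. Shut: tunnel x = 0, 27 mm above the bed, with an open gap below it.
- praline_box: Open kraft box, 40 mm long (its x, the way it travels), 78 mm wide (its y), 27 mm high; three dark pralines fixed in it in a row, each 26 mm long, tops 33 mm above its underside; about 0.09 kg. Origin: centre of its underside. Starts on the bed between the rails (3 mm play each side), square to them, centre 65 to 125 mm in front of the shut flap's edge.
- salt_jar: Salt jar, 48 mm diameter, 62 mm high, on the bed to the right of the rails. Leave alone. Origin: centre of underside (as for all below).
- lidded_box_a: Closed kraft box 62 x 92 x 36 mm, on the bench off the loading end of the bed. Leave alone.
- lidded_box_b: Closed kraft box 105 x 105 x 36 mm, on the bench. Leave alone.
- egg: Chocolate egg on a foot, 62 mm diameter, 87 mm high, on the bench off the loading end of the bed. Leave alone.
- bowl: Steel bowl, 110 mm diameter, 50 mm high. Leave alone.
- palette_knife: Palette knife with black handle, 240 mm long. Leave alone.
- mould: Clear praline mould 135 x 235 x 24 mm. Leave alone.

How it is judged:
By the outcome, as a careful person would: the job done as asked, in the order asked, and still so for the second after the job is handed in, with the robot touching nothing.
It also fails if it takes over 42 s, if anything falls off the work surface, if the arm or the gripper's body presses on something with over 40 N, if the wrist force passes 120 N, or if a joint passes its speed limit or range.

## Working session

There is one attempt and no reset: what is moved stays moved. The work goes in short steps, Python scripts to look and compute and a tool call to move; the robot and the scene stay as the last step left them, time stands still between calls to the robot, and variables do not carry over. Pictures are saved under pics/ and viewed, at most 10 in all, crops included, and the job is handed in when it is done.

Besides the shell and the picture viewer there is one more tool, called after ">>>" as name(argument=value, ...) on one line, values as JSON. carry_out: Moves the arm, as the interface text tells. Its arguments: {"type":"object","properties":{"targets":{"type":"array","items":{"type":"array","items":{"type":"number","minimum":-1,"maximum":1}}},"hand":{"type":"number"},"squeeze":{"type":"number"}},"required":["targets"]}

```bash
mkdir -p pics; ls
python3 - <<'E'
from plant import r
import cv2
for n in("scene","top"):
    i=r.camera_info(n); print(n,i)
    cv2.imwrite(f"pics/{n}0.png",cv2.resize(r.capture(n)[:,:,::-1],(800,600),interpolation=cv2.INTER_CUBIC))
print(r.get_state())
E
```

```text
pics
scene {'K': array([[384.12557446,   0.        , 251.21819337],
       [  0.        , 384.12557446, 184.70506881],
       [  0.        ,   0.        ,   1.        ]]), 'distortion': array([-0.07876525,  0.        ,  0.        ,  0.        ,  0.        ]), 'eye': array([1.04446119, 0.69002186, 0.98953204]), 'attitude': array([-1.36757714e+02,  3.14144293e-02,  1.34465548e+02])}
top {'K': array([[488.89205247,   0.        , 266.67315674],
       [  0.        , 488.89205247, 191.82031479],
       [  0.        ,   0.        ,   1.        ]]), 'distortion': array([-0.21193276,  0.        ,  0.        ,  0.        ,  0.        ]), 'eye': array([0.20403563, 0.12348694, 1.49768585]), 'attitude': array([-168.98569936,   -0.4067835 ,  -89.54312855])}
{'time_s': 0.1, 'joints': array([ 8.65788448e+01,  2.05883340e+01,  6.38278106e-01, -1.66607903e-02,
       -7.01355840e+01, -1.65063083e+01]), 'qd': array([-0.06875658, -0.10809105,  0.08047983,  0.02186522, -0.07912483,
       -0.02797947]), 'joint_torque': array([-1.31712888e-03, -5.84164810e+01,  2.93750006e+01,  7.01553270e+00,
        1.01078750e-02, -5.72300632e-05]), 'tcp_pos': array([0.22995257, 0.63416846, 0.23370277]), 'eef_rot': array([ 1.79913439e+02, -9.31672948e-03, -1.99331293e+01]), 'contact_force': array([-0.4872326 , -0.54275593,  1.04233215]), 'moment': array([-0.02297528, -0.02801196, -0.04183802]), 'gripper_force': 0.0, 'gripper_width': 0.08733453803189843}
```

View pics/scene0.png

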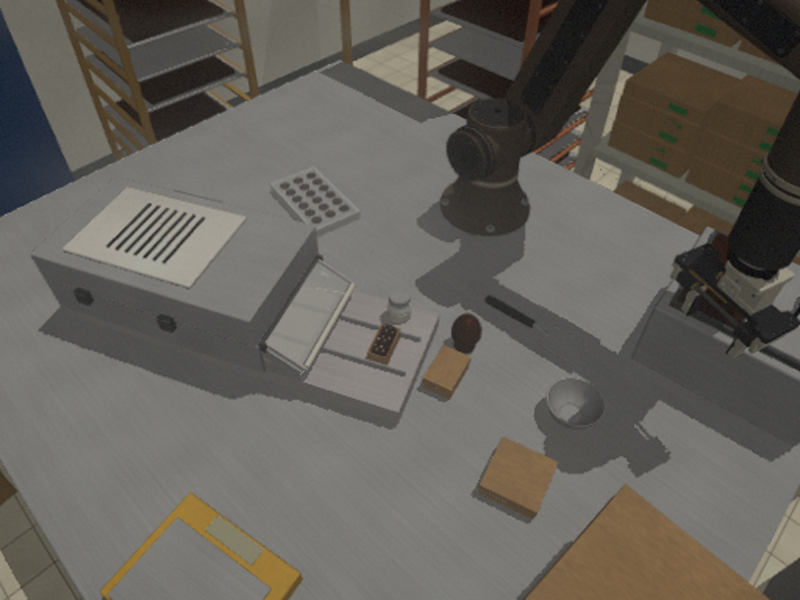

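View pics/top0.png

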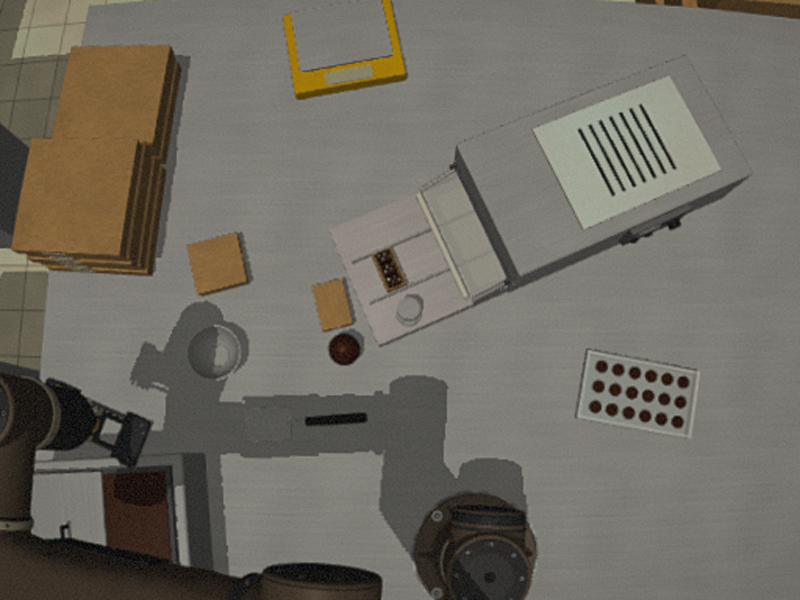

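The scene view shows the tunnel on the left with its clear flap (white roller about (330,325)), and the box at about (383,343) between the rails. In the top view the tunnel axis runs right and up: box at about (390,270), roller from (420,193) to (467,300), jar at (410,308). Next, enlarged crops.

Run:
```python
import cv2
from plant import r
a=r.capture("top")[:,:,::-1]; cv2.imwrite("pics/top_c.png",cv2.resize(a[95:230,195:345],None,fx=5.3,fy=4.4,interpolation=cv2.INTER_CUBIC)) 
# keep uniform scale
cv2.imwrite("pics/top_c.png",cv2.resize(a[100:230,195:345],None,fx=4.6,fy=4.6,interpolation=cv2.INTER_CUBIC))
b=r.capture("scene")[:,:,::-1]; cv2.imwrite("pics/sc_c.png",cv2.resize(b[155:275,160:290],None,fx=5,fy=5,interpolation=cv2.INTER_CUBIC))
```

```text
(no output)
```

View pics/top_c.png

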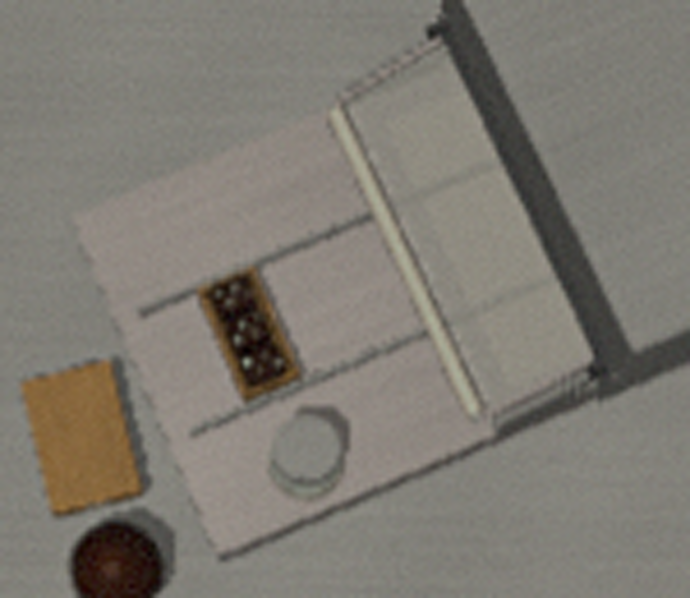

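View pics/sc_c.png

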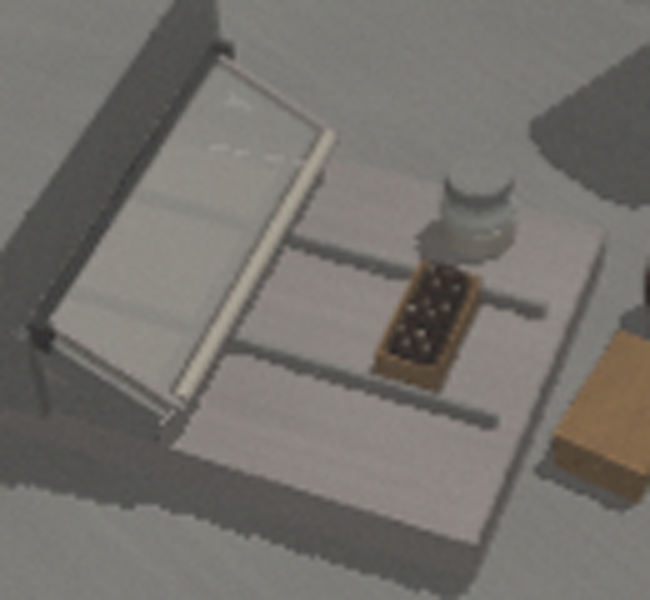

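Readings, top crop: bed corners (75,217) and (221,557), rail ends (143,313) and (193,432), roller ends (336,112) and (476,412), box rim (200,290), (253,268), (298,378), (247,400). Scene crop: bed corners (475,545) and (604,232), rail ends (493,422) and (545,310), roller ends (180,395) and (328,135), box rim (440,362), (480,285).

```bash
cat > h.py <<'E'
import numpy as np, cv2
from scipy.optimize import least_squares
from scipy.spatial.transform import Rotation as R
from plant import r
def proj(n,P):
    i=r.camera_info(n); Rc=R.from_euler('xyz',i['attitude'],degrees=True).as_matrix()
    p=(np.atleast_2d(P)-i['eye'])@Rc
    return cv2.projectPoints(p,np.zeros(3),np.zeros(3),i['K'],i['distortion'])[0][:,0]
def T2W(t,P): # t=x,y,yaw(rad); P tunnel m
    return R.from_euler('z',t[2]).apply(np.atleast_2d(P))+[t[0],t[1],0]
def crop(n,p):
    p=np.array(p,float); return [195,100]+p/4.6-.4 if n=="top" else [160,155]+p/5.-.4
E
cat > fit.py <<'E'
from h import *
m=np.array
TP=m([[-190,125,50],[-190,-125,50],[-175,44,62],[-175,-44,62],[0,112,77],[0,-112,77]])/1e3
obs={"top":[(75,217),(221,557),(143,313),(193,432),(336,112),(476,412)],"scene":[(475,545),(604,232),(493,422),(545,310),(180,395),(328,135)]}
info=lambda t:np.concatenate([(proj(n,T2W(t,TP))-crop(n,obs[n])) for n in obs])
s=least_squares(lambda t:info(t).ravel(),[.7,.1,-1.2]); t=s.x
print(t,np.degrees(t[2])); print(info(t).round(1).tolist())
print(T2W(t,m([[0,0,77],[-100,0,50]])/1e3))
np.save("t.npy",t)
B=m([[-20,39,77],[20,39,77],[20,-39,77],[-20,-39,77]])/1e3
bo={"top":([0,1,2,3],[(200,290),(253,268),(298,378),(247,400)]),"scene":([0,3,2,1],[(440,362),(480,285),(418,265),(378,355)])}
def rb(b):
    Q=R.from_euler('z',b[2]).apply(B)+[b[0],b[1],0]
    return np.concatenate([proj(n,T2W(t,Q[k]))-crop(n,o) for n,(k,o) in bo.items()])
s=least_squares(lambda b:rb(b).ravel(),[-.1,0,0]); print("box",s.x,rb(s.x).round(1).tolist())
J=least_squares(lambda q:(np.concatenate([proj("top",[q[0],q[1],.112])-crop("top",[(308,448)]),proj("scene",[q[0],q[1],.112])-crop("scene",[(480,172)])])).ravel(),[.5,.1]).x
print("jar tunnel",R.from_euler('z',-t[2]).apply([J[0]-t[0],J[1]-t[1],0]))
E
python3 fit.py
```

```text
[ 0.58927213  0.06581084 -1.15124451] -65.96145177872887
[[-0.5, -0.1], [-0.6, -0.1], [-1.1, -0.4], [-0.7, -0.1], [0.9, 0.1], [0.8, 0.8], [-0.4, -0.2], [0.4, -0.4], [0.7, -1.6], [-0.1, -1.2], [-1.1, 1.4], [-0.5, 1.1]]
[[0.58927213 0.06581084 0.077     ]
 [0.54853702 0.157138   0.05      ]]
box [-0.1152506  -0.00172886  0.00767552] [[-0.9, 0.3], [-0.2, -0.1], [0.5, -0.9], [-0.7, -0.3], [-0.5, 1.8], [0.4, -2.1], [0.6, -1.5], [-0.7, -0.5]]
jar tunnel [-0.11352135 -0.09248089  0.        ]
```

```bash
cat > geo.py <<'E'
import numpy as np
from h import R
def grid(lo,hi,n=7):
    ax=[np.linspace(a,b,n) for a,b in zip(lo,hi)]
    g=np.array(np.meshgrid(*ax)).reshape(3,-1).T
    on=np.any((np.isclose(g,lo))|(np.isclose(g,hi)),axis=1); return g[on]
def ori(th,ps,ro):  # deg -> matrix, cols tool axes in tunnel; +y = lifter side
    th,ps,ro=np.radians([th,ps,ro])
    d=np.array([np.cos(th)*np.cos(ps),np.cos(th)*np.sin(ps),-np.sin(th)])
    u0=np.array([-np.sin(ps),np.cos(ps),0]); n=np.array([np.sin(th)*np.cos(ps),np.sin(th)*np.sin(ps),np.cos(th)])
    y=u0*np.cos(ro)+n*np.sin(ro); return np.c_[np.cross(y,d),y,d]
def parts(w): # tool frame mm (TCP origin)
    f=lambda s:grid(np.minimum([-9.5,s*w/2,-58],[9.5,s*(w/2+21),8]),np.maximum([-9.5,s*w/2,-58],[9.5,s*(w/2+21),8]),9)
    return {"L":f(1),"P":f(-1),"B":grid([-39,-97,-160],[39,97,-58],13)}
def need(q): # elevation angle needed of flap (deg)
    q=q[np.abs(q[:,1])<121]
    dx,dz=80-q[:,0],q[:,2]-72; rr=np.hypot(dx,dz); b=np.degrees(np.arctan2(dz,dx))
    b=np.where(b>140,b-360,b)
    e=np.full(len(q),-99.)
    m=(rr<92)&(rr>3); e[m]=b[m]+np.degrees(np.arcsin(2/rr[m]))
    m=np.abs(rr-92)<6; e[m]=np.maximum(e[m],b[m]+np.degrees(np.arccos(np.clip((rr[m]**2+92**2-36)/(2*rr[m]*92),-1,1))))
    return e.max() if len(e) else -99.
def evalpose(M,tcp,w,box=None):
    o={}; pts={k:v@M.T+tcp for k,v in parts(w).items()}
    for k in pts: o[k]=need(pts[k])
    A=np.vstack(list(pts.values())); o["minz"]={k:round(pts[k][:,2].min(),1) for k in pts}
    rail=A[(A[:,2]<14)&(abs(abs(A[:,1])-44)<4)&(A[:,0]>-177)&(A[:,0]<122)]; o["rail"]=len(rail)
    ch=A[(abs(abs(A[:,1])-123)<4)&(A[:,0]>2)&(A[:,0]<82)&(A[:,2]>0)&(A[:,2]<74)]; o["cheek"]=len(ch)
    rf=A[(A[:,0]>77)&(A[:,2]>77)&(abs(A[:,1])<138)]; o["roof"]=len(rf)
    alpha=max(o["L"],o["P"],o["B"],-29.3); o["alpha"]=alpha
    if box is not None:
        bx=np.vstack([grid([box,-39,0],[box+40,39,27],9),grid([box+7,-39,0],[box+33,39,33],9)])
        o["box"]=need(bx)
        # other parts inside the box
        ins=lambda p:((p[:,0]>box+1)&(p[:,0]<box+41)&(abs(p[:,1])<42)&(p[:,2]<35)).sum()
        o["hit"]=int(sum(ins(p) for p in pts.values()))
    return o
def place(M,w,X,y,zl): # TCP so pusher's foremost point (below z 27) is at X, pusher tip centre at y, lowest point of P at zl
    p=parts(w)["P"]@M.T; c=M@np.array([0,-(w/2+10.5),8])
    return np.array([X-p[:,0].max() if False else X-p[p[:,2]<p[:,2].min()+24][:,0].max(), y-c[1], zl-p[:,2].min()])
E
cat > srch.py <<'E'
from geo import *
import sys
rng=np.random.default_rng(0)
for X in [-70,-50,-30,-10,10,30,50,70,85]:
    best=[]
    for _ in range(2500):
        th,ps,ro=rng.uniform(25,75),rng.uniform(-70,10),rng.uniform(0,50); w=rng.uniform(50,88); y=rng.uniform(-20,5); zl=rng.uniform(3,8)
        M=ori(th,ps,ro); t=place(M,w,X,y,zl); o=evalpose(M,t,w,X)
        if o["rail"] or o["cheek"] or o["roof"] or o["hit"] or min(o["minz"].values())<2.5: continue
        if o["alpha"]>65: continue
        mb=o["L"]-max(o["B"],o["P"],-29) ; mx=o["alpha"]-o["box"]
        best.append((min(mb,mx),round(th),round(ps),round(ro),round(w),round(y),round(zl),round(o["alpha"]),round(mb),round(mx)))
    best.sort(reverse=True); print(X,len(best)); 
    for b in best[:4]: print("   ",b)
E
python3 srch.py
```

```text
-70 1595
    (np.float64(53.44805275927246), 37, -28, 49, 85, -13, 8, 24, 53, 123)
    (np.float64(48.17502536151845), 54, -15, 49, 85, -3, 6, 19, 48, 118)
    (np.float64(47.32316081251197), 43, -22, 46, 85, -13, 3, 18, 47, 117)
    (np.float64(47.15244111366823), 50, -23, 47, 79, 3, 6, 18, 47, 117)
-50 1295
    (np.float64(53.91623772225039), 37, -23, 42, 87, -9, 5, 25, 54, 124)
    (np.float64(53.74102174654016), 41, -15, 45, 84, -12, 7, 25, 54, 124)
    (np.float64(53.23654297867793), 43, -15, 47, 82, 0, 6, 24, 53, 123)
    (np.float64(52.94789993365168), 45, -17, 39, 87, 0, 7, 24, 53, 123)
-30 955
    (np.float64(53.88694181793259), 43, -10, 50, 81, 4, 6, 33, 62, 54)
    (np.float64(52.28945991384497), 34, -11, 48, 84, -3, 7, 31, 60, 52)
    (np.float64(50.33632907007731), 34, -15, 44, 87, -3, 3, 29, 58, 50)
    (np.float64(50.28845258195605), 43, -7, 46, 84, -4, 6, 29, 58, 50)
-10 673
    (np.float64(53.685019997796786), 42, 2, 45, 84, -4, 6, 32, 61, 54)
    (np.float64(51.84713012625657), 42, -3, 44, 75, -6, 8, 30, 59, 52)
    (np.float64(51.47938422649014), 39, -6, 39, 84, -1
[... 859 characters left out ...]
33, 4, 4, 84, -13, 7, 22, -22, 76)
    (np.float64(-23.335431599414804), 29, 6, 13, 80, -4, 7, 30, -23, 84)
70 17
    (np.float64(-31.45613242912877), 35, 6, 12, 79, 3, 7, 40, -31, 115)
    (np.float64(-33.7578975302875), 42, 7, 11, 86, 0, 6, 45, -34, 120)
    (np.float64(-34.40792629605518), 41, 10, 10, 76, -20, 3, 40, -34, 115)
    (np.float64(-34.9432422533517), 31, 4, 23, 85, -19, 6, 63, -35, 138)
85 12
    (np.float64(-35.70379582112053), 32, 9, 7, 51, -9, 7, 33, -36, 126)
    (np.float64(-35.805761944749186), 33, 8, 9, 65, -16, 7, 38, -36, 130)
    (np.float64(-37.52457207700294), 36, 8, 5, 72, -6, 5, 35, -38, 127)
    (np.float64(-37.5903172199819), 36, 9, 7, 53, -19, 7, 38, -38, 130)
```

```bash
cat > plan.py <<'E'
from geo import *
def K(X,Xa=-52,Xb=15,a=(45,-42,0),b=(36,0,44)):
    s=np.clip((X-Xa)/(Xb-Xa),0,1); return tuple(np.array(a)+(np.array(b)-np.array(a))*s)
if __name__=="__main__":
    import itertools
    w=87;y=-4;zl=5
    for th,ps in itertools.product([38,45,52],[-50,-42,-35]):
        print(th,ps)
        M=ori(th,ps,0)
        for X in [-140,-90,-80,-76,-72,-68,-64,-60,-56,-52,-48,-44]:
            t=place(M,w,X,y,zl); o=evalpose(M,t,w,X)
            Lp=parts(w)["L"]@M.T+t
            print("  ",X,"a %.0f B %.0f box %.0f"%(o["alpha"],o["B"],o["box"]),o["rail"],o["cheek"],o["hit"],o["minz"]["B"],"Lfront %.0f Ly %.0f"%(Lp[:,0].max(),Lp[Lp[:,2]<30][:,1].min()))
E
python3 plan.py
python3 - <<'E'
# wrist-joint estimate for the two choices
import numpy as np
from h import R
from geo import ori
E=lambda ax,a:R.from_euler(ax,a,degrees=True).as_matrix()
def fk(q,s4): return E('z',q[0])@E('y',q[1]-q[2])@E('x',s4*q[3])@E('y',-q[4])@E('x',-q[5])
q0=[86.58,20.546,.682,0,-70.136,-16.507]
C=fk(q0,1).T@E('z',-20)@E('x',180)
print(C.round(2))
T=np.load("t.npy")
for k in [(45,-42,0),(36,0,44)]:
  for flip in(0,180):
    Rt=E('z',np.degrees(T[2]))@ori(*k)@E('z',flip)
    for h,p in[(45,20),(30,20)]:
        W=(E('z',h)@E('y',p)).T@Rt@C.T   # = Rx(a)Ry(b)Rx(c)
        for s in R.from_matrix(W).as_euler('XYX',degrees=True)[None]:
            print(k,flip,h,"roll4 %.0f j5 %.0f j6 %.0f"%(s[0],-s[1],-s[2]),"(alt needs j5<0)")
E
```

```text
38 -50
   -140 a -29 B -99 box -99 0 0 0 22.4 Lfront -57 Ly 54
   -90 a 15 B 15 box -99 0 0 0 22.4 Lfront -7 Ly 54
   -80 a 14 B 14 box -99 0 0 0 22.4 Lfront 3 Ly 54
   -76 a 17 B 17 box -99 0 2 0 22.4 Lfront 7 Ly 54
   -72 a 20 B 20 box -99 0 3 0 22.4 Lfront 11 Ly 54
   -68 a 21 B 21 box -99 0 3 0 22.4 Lfront 15 Ly 54
   -64 a 21 B 21 box -99 0 3 0 22.4 Lfront 19 Ly 54
   -60 a 20 B 20 box -99 0 3 0 22.4 Lfront 23 Ly 54
   -56 a 21 B 21 box -99 0 5 0 22.4 Lfront 27 Ly 54
   -52 a 24 B 24 box -99 0 6 0 22.4 Lfront 31 Ly 54
   -48 a 26 B 26 box -99 0 6 0 22.4 Lfront 35 Ly 54
   -44 a 28 B 28 box -25 0 6 0 22.4 Lfront 39 Ly 54
38 -42
   -140 a -29 B -99 box -99 0 0 0 22.4 Lfront -68 Ly 65
   -90 a -29 B -99 box -99 0 0 0 22.4 Lfront -18 Ly 65
   -80 a -29 B -99 box -99 0 0 0 22.4 Lfront -8 Ly 65
   -76 a -29 B -99 box -99 0 0 0 22.4 Lfront -4 Ly 65
   -72 a 10 B 10 box -99 0 0 0 22.4 Lfront 0 Ly 65
   -68 a 13 B 13 box -99 0 0 0 22.4 Lfront 4 Ly 65
   -64 a 14 B 14 box -99 0 0 0 22.4 Lfront 8 Ly 65
   -60 a 14 B 14 box -99 0 0 0 22.4 Lfront 12 Ly 65
   -56 a 13 B 13 box -99 0 0 0 22.4 
[... 4474 characters left out ...]
8.8 Lfront 6 Ly 72
   -52 a 22 B 22 box -99 0 0 0 38.8 Lfront 10 Ly 72
   -48 a 21 B 21 box -99 0 0 0 38.8 Lfront 14 Ly 72
   -44 a 24 B 24 box -25 0 0 0 38.8 Lfront 18 Ly 72
[[-0. -0.  1.]
 [-1.  0. -0.]
 [-0. -1. -0.]]
(45, -42, 0) 0 45 roll4 -20 j5 -110 j6 117 (alt needs j5<0)
(45, -42, 0) 0 30 roll4 -29 j5 -105 j6 131 (alt needs j5<0)
(45, -42, 0) 180 45 roll4 -20 j5 -110 j6 -63 (alt needs j5<0)
(45, -42, 0) 180 30 roll4 -29 j5 -105 j6 -49 (alt needs j5<0)
(36, 0, 44) 0 45 roll4 -49 j5 -94 j6 108 (alt needs j5<0)
(36, 0, 44) 0 30 roll4 -54 j5 -83 j6 116 (alt needs j5<0)
(36, 0, 44) 180 45 roll4 -49 j5 -94 j6 -72 (alt needs j5<0)
(36, 0, 44) 180 30 roll4 -54 j5 -83 j6 -64 (alt needs j5<0)
```

```bash
cat > opt.py <<'E'
from geo import *
rng=np.random.default_rng(1)
w=87
def check(X,k,y,zl,bx):
    M=ori(*k); o=evalpose(M,place(M,w,X,y,zl),w,bx)
    bad=o["rail"]+o["cheek"]+o["roof"]+o["hit"]+(min(o["minz"].values())<3)
    return o,bad
res=[]
for it in range(1500):
    a=np.array([rng.uniform(32,42),rng.uniform(-40,-26),rng.uniform(0,3)]); Xi=rng.uniform(-66,-58)
    b=np.array([rng.uniform(32,45),rng.uniform(-35,-5),rng.uniform(22,45)])
    c=np.array([rng.uniform(30,42),rng.uniform(-6,14),rng.uniform(30,50)]); Xe=28
    y=rng.uniform(-12,4); zl=5
    o,bad=check(Xi,a,y,zl,Xi)
    if bad or not(-29<o["L"]<-12) or max(o["B"],o["P"])>-30: continue
    sc=99;
    for s in np.linspace(0.15,1,6):
        o,bad=check(Xi,a+(b-a)*s,y,zl,Xi)
        sc=min(sc,o["L"]-max(o["B"],o["P"],-29.3)); 
        if bad or sc<2: sc=-1;break
    if sc<2: continue
    for s in np.linspace(0,1,9):
        X=Xi+(Xe-Xi)*s; o,bad=check(X,b+(c-b)*s,y,zl,X)
        sc=min(sc,o["L"]-max(o["B"],o["P"],-29.3),o["alpha"]-o["box"],66-o["alpha"])
        if bad or sc<-5: sc=-9;break
    res.append((round(sc,1),a.round(),round(Xi),b.round(),c.round(),round(y)))
res.sort(key=lambda q:-q[0])
print(len(res))
for q in res[:8]: print(q)
E
time python3 opt.py
```

```text
306
(np.float64(0.8), array([ 34., -32.,   3.]), -58, array([ 34., -13.,  28.]), array([33.,  5., 49.]), -7)
(np.float64(-0.6), array([ 36., -33.,   2.]), -63, array([ 43., -21.,  27.]), array([33.,  8., 49.]), -4)
(np.float64(-1.8), array([ 35., -37.,   0.]), -64, array([ 36., -14.,  43.]), array([33.,  5., 45.]), -8)
(np.float64(-2.9), array([ 34., -34.,   1.]), -63, array([32., -9., 41.]), array([35.,  4., 48.]), -11)
(np.float64(-3.0), array([ 41., -34.,   0.]), -61, array([ 39., -16.,  34.]), array([32.,  2., 45.]), -3)
(np.float64(-3.5), array([ 37., -31.,   3.]), -63, array([ 33., -11.,  42.]), array([35., 10., 48.]), -10)
(np.float64(-5.0), array([ 32., -36.,   2.]), -61, array([ 32., -25.,  42.]), array([38.,  6., 49.]), -7)
(-9, array([ 40., -33.,   2.]), -60, array([ 34., -10.,  38.]), array([39., -2., 46.]), -9)
real	0m28.124s
user	0m28.543s
sys	0m0.220s
```

```bash
cat > prof.py <<'E'
from geo import *
from h import *
t=np.load("t.npy")
inv=lambda W:R.from_euler('z',-t[2]).apply(np.array(W)-[t[0],t[1],0])
def ray(n,px,z):
    s=least_squares(lambda q:(proj(n,[q[0],q[1],z])-px).ravel(),[.5,.2]).x; return inv([s[0],s[1],z])*1e3
print("egg",ray("top",crop("top",(118,567)),.05).round(),"boxa",ray("top",crop("top",(80,438)),.036).round(),"bowl",ray("top",[215*.64,352*.64],.03).round())
w=87
def prof(rows,y=-6,zl=5):
    for X,k in rows:
        M=ori(*k); tc=place(M,w,X,y,zl); o=evalpose(M,tc,w,X)
        B=parts(w)["B"]@M.T+tc; e=B[(np.hypot(B[:,0]-EG[0],B[:,1]-EG[1])<36)][:,2]
        print("%4d"%X,np.round(k),"L %.0f P %.0f B %.0f box %.0f"%(o["L"],o["P"],o["B"],o["box"]),"rail",o["rail"],"ch",o["cheek"],"rf",o["roof"],"hit",o["hit"],o["minz"],"egg",e.min().round() if len(e) else None)
EG=ray("top",crop("top",(118,567)),.05)
L=lambda a,b,s:np.array(a)+(np.array(b)-np.array(a))*s
def path(a,Xi,b,c,Xe): 
    return [(-140,a),(-100,a)]+[(x,a) for x in range(-76,Xi,4)]+[(Xi,L(a,b,s)) for s in np.linspace(0,1,6)]+[(Xi+(Xe-Xi)*s,L(b,c,s)) for s in np.linspace(.12,1,9)]
if __name__=="__main__":
    for c in [((36,-33,1),-63,(40,-17,35),(33,5,47),26),((35,-36,0),-64,(36,-14,43),(33,6,46),26)]: print(c);prof(path(*c))
E
python3 prof.py
```

```text
egg [-252. -105.   50.] boxa [-243.  -14.   36.] bowl [-490.   -9.   30.]
((36, -33, 1), -63, (40, -17, 35), (33, 5, 47), 26)
-140 [ 36 -33   1] L -99 P -99 B -99 box -99 rail 0 ch 0 rf 0 hit 0 {'L': np.float64(6.5), 'P': np.float64(5.0), 'B': np.float64(19.5)} egg None
-100 [ 36 -33   1] L -99 P -99 B -99 box -99 rail 0 ch 0 rf 0 hit 0 {'L': np.float64(6.5), 'P': np.float64(5.0), 'B': np.float64(19.5)} egg None
 -76 [ 36 -33   1] L -99 P -99 B -99 box -99 rail 0 ch 0 rf 0 hit 0 {'L': np.float64(6.5), 'P': np.float64(5.0), 'B': np.float64(19.5)} egg None
 -72 [ 36 -33   1] L -99 P -99 B -99 box -99 rail 0 ch 0 rf 0 hit 0 {'L': np.float64(6.5), 'P': np.float64(5.0), 'B': np.float64(19.5)} egg None
 -68 [ 36 -33   1] L -99 P -99 B -99 box -99 rail 0 ch 0 rf 0 hit 0 {'L': np.float64(6.5), 'P': np.float64(5.0), 'B': np.float64(19.5)} egg None
 -64 [ 36 -33   1] L -30 P -99 B -99 box -99 rail 0 ch 0 rf 0 hit 0 {'L': np.float64(6.5), 'P': np.float64(5.0), 'B': np.float64(19.5)} egg None
 -63 [ 36. -33.   1.] L -29 P -99 B -99 box -99 rail 0 ch 0 rf 0 hit 0 {'L': np.float64(6.5), 'P': np.fl
[... 4347 characters left out ...]
.] L 31 P -99 B -99 box -21 rail 0 ch 0 rf 0 hit 0 {'L': np.float64(67.7), 'P': np.float64(5.0), 'B': np.float64(6.0)} egg None
  -3 [34. -1. 45.] L 34 P -24 B -99 box -25 rail 0 ch 0 rf 0 hit 0 {'L': np.float64(68.3), 'P': np.float64(5.0), 'B': np.float64(5.5)} egg None
   6 [34.  2. 45.] L 36 P -18 B -99 box -29 rail 0 ch 0 rf 0 hit 0 {'L': np.float64(68.9), 'P': np.float64(5.0), 'B': np.float64(5.1)} egg None
  16 [33.  4. 46.] L 42 P -12 B 36 box -33 rail 0 ch 0 rf 0 hit 0 {'L': np.float64(69.5), 'P': np.float64(5.0), 'B': np.float64(4.6)} egg None
  26 [33.  6. 46.] L 52 P -7 B 53 box -38 rail 0 ch 0 rf 0 hit 0 {'L': np.float64(70.2), 'P': np.float64(5.0), 'B': np.float64(4.2)} egg None
```

```bash
cat >> prof.py <<'E'
JAR=np.array([-113.5,-92.5]); 
def clear(X,k,y,zl=5):
    M=ori(*k); tc=place(M,w,X,y,zl); o=evalpose(M,tc,w,X)
    pp=parts(w); pp["B"]=grid([-39,-97,-230],[39,97,-58],21)
    A=np.vstack([v@M.T+tc for v in pp.values()])
    f=lambda c,h,rad:(np.hypot(A[A[:,2]<h][:,0]-c[0],A[A[:,2]<h][:,1]-c[1])-rad).min() if (A[:,2]<h).any() else 99
    edge=A[(A[:,0]>-192)&(abs(A[:,1])<127)][:,2].min()
    low=A[:,2].min()
    r_=A[(abs(abs(A[:,1])-44)<5)&(A[:,0]>-177)&(A[:,0]<122)][:,2]
    return o,f(JAR,66,24),f(EG,40,31),low,(r_.min() if len(r_) else 99)
if __name__=="__main__":
    print("clear: X L B | jar egg low railz")
    for y in (-6,4):
        for X,k in path((36,-33,1),-63,(40,-17,35),(33,5,47),26):
            o,j,e,lo,rl=clear(X,k,y); print(y,round(X),np.round(k),"L %.0f B %.0f jar %.0f egg %.0f low %.0f railz %.0f ch %d"%(o["L"],o["B"],j,e,lo,rl,o["cheek"]))
E
python3 prof.py | sed -n '/clear:/,$p'
```

```text
clear: X L B | jar egg low railz
-6 -140 [ 36 -33   1] L -99 B -99 jar 60 egg 70 low 5 railz 61 ch 0
-6 -100 [ 36 -33   1] L -99 B -99 jar 51 egg 87 low 5 railz 20 ch 0
-6 -76 [ 36 -33   1] L -99 B -99 jar 55 egg 100 low 5 railz 20 ch 0
-6 -72 [ 36 -33   1] L -99 B -99 jar 56 egg 103 low 5 railz 20 ch 0
-6 -68 [ 36 -33   1] L -99 B -99 jar 55 egg 105 low 5 railz 20 ch 0
-6 -64 [ 36 -33   1] L -30 B -99 jar 54 egg 107 low 5 railz 20 ch 0
-6 -63 [ 36. -33.   1.] L -29 B -99 jar 53 egg 107 low 5 railz 20 ch 0
-6 -63 [ 37. -30.   8.] L -16 B -99 jar 49 egg 106 low 5 railz 23 ch 0
-6 -63 [ 38. -27.  15.] L -7 B -99 jar 44 egg 106 low 5 railz 26 ch 0
-6 -63 [ 38. -23.  21.] L -0 B -99 jar 38 egg 104 low 5 railz 29 ch 0
-6 -63 [ 39. -20.  28.] L 6 B -99 jar 30 egg 104 low 5 railz 32 ch 0
-6 -63 [ 40. -17.  35.] L 11 B -99 jar 25 egg 103 low 5 railz 36 ch 0
-6 -52 [ 39. -14.  36.] L 16 B -99 jar 19 egg 106 low 5 railz 40 ch 0
-6 -43 [ 38. -12.  38.] L 20 B -99 jar 16 egg 109 low 5 railz 40 ch 0
-6 -33 [ 38. -10.  39.] L 23 B -99 jar 15 egg 110 low 5 railz 40 ch 0
-6 -23 [37. -7. 40.] L 27 B 
[... 1079 characters left out ...]
 jar 40 egg 112 low 5 railz 29 ch 0
4 -63 [ 40. -17.  35.] L 11 B -99 jar 34 egg 110 low 5 railz 32 ch 0
4 -52 [ 39. -14.  36.] L 16 B -99 jar 29 egg 114 low 5 railz 31 ch 0
4 -43 [ 38. -12.  38.] L 20 B -99 jar 26 egg 117 low 5 railz 31 ch 0
4 -33 [ 38. -10.  39.] L 23 B -99 jar 25 egg 118 low 5 railz 35 ch 0
4 -23 [37. -7. 40.] L 27 B -99 jar 25 egg 121 low 5 railz 35 ch 0
4 -13 [36. -5. 42.] L 30 B -99 jar 25 egg 122 low 5 railz 35 ch 0
4 -3 [35. -2. 43.] L 33 B -99 jar 27 egg 125 low 5 railz 40 ch 0
4 6 [35.  0. 44.] L 37 B -99 jar 28 egg 129 low 5 railz 40 ch 0
4 16 [34.  3. 46.] L 44 B 43 jar 28 egg 129 low 5 railz 37 ch 0
4 26 [33.  5. 47.] L 57 B 54 jar 27 egg 134 low 4 railz 33 ch 0
```

```bash
cat > mv.py <<'E'
from prof import *
def target(X,k,y=0,zl=4,up=0,w=87):
    M=ori(*k); tc=place(M,w,X,y,zl)+[0,0,50+up]
    Rw=R.from_euler('z',t[2])*R.from_matrix(M)*R.from_euler('z',180,degrees=True)
    return T2W(t,tc/1e3)[0],Rw
def rows(p,Rc,goals): # goals: list of (p,R,nrows)
    out=[]
    for pg,Rg,n in goals:
        p0=p; R0=Rc; dv=(R0.inv()*Rg).as_rotvec()
        for i in range(1,n+1):
            pi=p0+(pg-p0)*i/n; Ri=R0*R.from_rotvec(dv*i/n)
            row=np.r_[Rc.inv().apply(pi-p)/.5,np.degrees((Rc.inv()*Ri).as_rotvec())/60].round(3)
            out.append(row.tolist()); p=p+Rc.apply(row[:3]*.5); Rc=Rc*R.from_rotvec(np.radians(row[3:]*60))
    for i in range(0,len(out),5): print(out[i:i+5])
    return p,Rc
def now():
    s=r.get_state(); print(s["time_s"],s["tcp_pos"].round(4),s["eef_rot"].round(2),s["joints"].round(0),"F",s["contact_force"].round(1),"w",round(s["gripper_width"],4))
    return s["tcp_pos"],R.from_euler('xyz',s["eef_rot"],degrees=True)
E
sed -i 's/^print("egg"/if __name__=="__main__": print("egg"/' prof.py
python3 - <<'E'
from mv import *
p,Rc=now(); A=(40,-34,0)
p1,R1=target(-150,A,up=100); p2,R2=target(-143,A,up=0)
print(p1,p2,"turn",np.degrees((Rc.inv()*R1).magnitude()),"dist",np.linalg.norm(p1-p))
rows(p,Rc,[(p1,R1,15),(p2,R2,5)])
E
```

```text
0.2 [0.23   0.6343 0.234 ] [ 1.7994e+02 -1.0000e-02 -1.9930e+01] [ 87.  21.   1.  -0. -70. -17.] F [-0.2  0.2  0.1] w 0.0876
[0.5779615  0.20948206 0.16641972] [0.58081296 0.20308916 0.06641972] turn 92.0634155013995 dist 0.5533062947013537
[[0.063, 0.037, 0.009, -0.039, 0.046, 0.083], [0.065, 0.032, 0.014, -0.038, 0.046, 0.083], [0.067, 0.025, 0.018, -0.039, 0.046, 0.083], [0.068, 0.018, 0.022, -0.038, 0.046, 0.082], [0.069, 0.012, 0.025, -0.039, 0.046, 0.083]]
[[0.067, 0.004, 0.03, -0.039, 0.046, 0.083], [0.066, -0.003, 0.033, -0.038, 0.046, 0.083], [0.064, -0.009, 0.035, -0.039, 0.046, 0.083], [0.061, -0.017, 0.038, -0.038, 0.046, 0.083], [0.057, -0.023, 0.041, -0.039, 0.046, 0.082]]
[[0.053, -0.03, 0.041, -0.039, 0.045, 0.083], [0.049, -0.036, 0.043, -0.038, 0.046, 0.083], [0.043, -0.041, 0.044, -0.039, 0.046, 0.083], [0.036, -0.047, 0.043, -0.038, 0.046, 0.083], [0.031, -0.051, 0.043, -0.039, 0.046, 0.083]]
[[-0.029, -0.002, 0.028, 0.0, 0.0, -0.0], [-0.029, -0.001, 0.027, 0.0, 0.0, -0.0], [-0.029, -0.002, 0.028, 0.0, 0.0, -0.0], [-0.03, -0.001, 0.027, 0.0, 0.0, -0.0], [-0.029, -0.002, 0.028, 0.0, 0.0, -0.0]]
```

>>> carry_out(targets=[[0.063,0.037,0.009,-0.039,0.046,0.083],[0.065,0.032,0.014,-0.038,0.046,0.083],[0.067,0.025,0.018,-0.039,0.046,0.083],[0.068,0.018,0.022,-0.038,0.046,0.082],[0.069,0.012,0.025,-0.039,0.046,0.083]], hand=1)

```text
time_s: 0.82
tcp_pos: [0.3466, 0.4918, 0.212]
eef_rot: [171.5, -15.9, -43.9]
contact_force: [0.1, 0.2, -0.7]
gripper_width: 0.0877
gripper_force: 0.0
```

>>> carry_out(targets=[[0.067,0.004,0.03,-0.039,0.046,0.083],[0.066,-0.003,0.033,-0.038,0.046,0.083],[0.064,-0.009,0.035,-0.039,0.046,0.083],[0.061,-0.017,0.038,-0.038,0.046,0.083],[0.057,-0.023,0.041,-0.039,0.046,0.082]])

```text
time_s: 1.45
tcp_pos: [0.4626, 0.3506, 0.1888]
eef_rot: [170.2, -33.7, -68.4]
contact_force: [0.3, 0.6, 0.8]
gripper_width: 0.0871
gripper_force: 0.0
```

>>> carry_out(targets=[[0.053,-0.03,0.041,-0.039,0.045,0.083],[0.049,-0.036,0.043,-0.038,0.046,0.083],[0.043,-0.041,0.044,-0.039,0.046,0.083],[0.036,-0.047,0.043,-0.038,0.046,0.083],[0.031,-0.051,0.043,-0.039,0.046,0.083]])

```text
time_s: 2.08
tcp_pos: [0.5787, 0.2092, 0.1664]
eef_rot: [-179.9, -50.0, -100.2]
contact_force: [-0.2, -0.6, 0.2]
gripper_width: 0.0874
gripper_force: 0.0
```

Reached the hover pose as planned. I'll take wrist, top and scene pictures to check the fingertips against the tunnel.

Run:
```python
from mv import *
p,Rc=now()
c=[cv2.resize(r.capture("wrist")[:,:,::-1],(512,384)),r.capture("top")[:,:,::-1]]
cv2.imwrite("pics/wrist1.png",c[0])
cv2.imwrite("pics/top1.png",cv2.resize(c[1][100:230,195:345],None,fx=4.6,fy=4.6,interpolation=cv2.INTER_CUBIC))
# tip centres predicted in crop px
for n,s in(("L",-1),("P",1)):
    W=p+Rc.apply([0,s*.054,.008]); print(n,W,inv(W)*1e3,(proj("top",W)[0]-[195,100])*4.6)
```

```text
2.075 [0.5787 0.2092 0.1664] [-179.88  -50.03 -100.2 ] [ 51.  40.  -3.  22. -94. -69.] F [-0.2 -0.6  0.2] w 0.0874
L [0.63079009 0.19369816 0.16133686] [-99.88346963  90.01221999 161.33685548] [206.95802868 158.18970209]
P [0.52446752 0.21265841 0.16119258] [-160.50995215    0.63432115  161.19257757] [172.47010142 324.21107516]
```

View pics/wrist1.png

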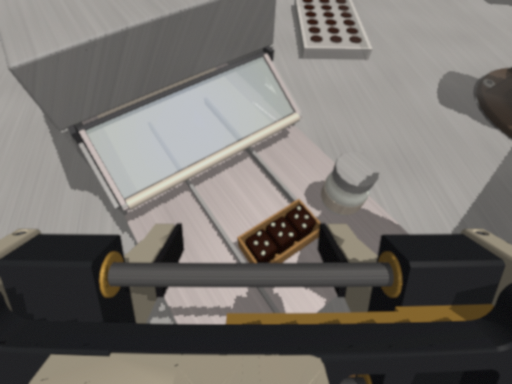

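View pics/top1.png

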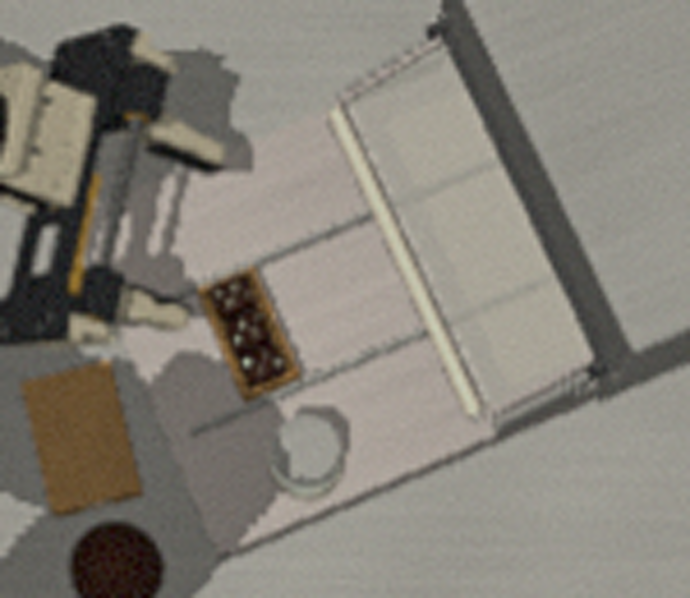

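The wrist view shows the flap roller from (126,204) to (298,118), box rim corners at about (240,238) and (306,203), and fingers left and right. The top crop shows the lifter tip at about (218,160) and the pusher at (185,315), in agreement with the prediction. Next, a check of the pose against the wrist view.

Run:
```python
from mv import *
P=np.array([[0,112,77],[0,-112,77],[80,118,122],[80,-118,122],[-95.3,37.3,77],[-95.3,-40.7,77]])/1e3
print(proj("wrist",T2W(t,P)).round(1).tolist())
obs=np.array([[126,204],[298,118]])
q=least_squares(lambda v:(proj("wrist",T2W([t[0]+v[0],t[1]+v[1],t[2]],P[:2]))-obs).ravel(),[0,0]).x
print("world shift",q,"in tunnel",R.from_euler('z',-t[2]).apply([q[0],q[1],0])*1e3)
p,Rc=now(); p2,R2=target(-145,(40,-34,0),zl=4); rows(p,Rc,[(p2,R2,5)])
```

```text
[[127.3, 204.2], [294.1, 118.3], [78.2, 130.1], [262.9, 54.5], [236.8, 237.6], [299.0, 198.2]]
world shift [-0.00116611  0.00059979] in tunnel [-1.0227888  -0.82064527  0.        ]
2.175 [0.579  0.2065 0.1644] [ 179.88  -50.2  -100.26] [ 51.  40.  -3.  22. -94. -69.] F [-0.6  0.1 -0.7] w 0.0877
[[-0.03, -0.001, 0.026, 0.001, -0.001, -0.001], [-0.029, -0.0, 0.025, 0.001, -0.0, -0.0], [-0.03, -0.001, 0.026, 0.002, -0.001, -0.001], [-0.03, -0.0, 0.025, 0.001, -0.001, -0.001], [-0.03, -0.001, 0.026, 0.001, -0.0, -0.0]]
```

>>> carry_out(targets=[[-0.03,-0.001,0.026,0.001,-0.001,-0.001],[-0.029,0.0,0.025,0.001,0.0,0.0],[-0.03,-0.001,0.026,0.002,-0.001,-0.001],[-0.03,0.0,0.025,0.001,-0.001,-0.001],[-0.028,-0.001,0.024,0.001,0.0,0.0]])

```text
time_s: 2.8
tcp_pos: [0.5792, 0.2091, 0.0686]
eef_rot: [-179.9, -49.8, -99.7]
contact_force: [-0.5, -0.3, 0.2]
gripper_width: 0.0881
gripper_force: 0.0
```

>>> carry_out(targets=[[0,0,0,0,0,0]])

```text
time_s: 2.92
tcp_pos: [0.5788, 0.2084, 0.0684]
eef_rot: [-180.0, -49.9, -99.6]
contact_force: [-0.2, 0.0, 0.8]
gripper_width: 0.0875
gripper_force: 0.0
```

```bash
cat > chk.py <<'E'
from mv import *
def chk(n=1):
    P=[];
    for _ in range(n): s=r.get_state();P.append(s["tcp_pos"]); 
    p,Rc=now()
    for nm,sg in(("L",-1),("P",1)):
        g=grid([-9.5,sg*44-10.5*0,-58],[9.5,sg*65,8],9) if sg>0 else grid([-9.5,-65,-58],[9.5,-44,8],9)
        W=inv(p+Rc.apply(g/1e3))*1e3; c=inv(p+Rc.apply([0,sg*.0545,.008]))*1e3
        lo=W[W[:,2]<W[:,2].min()+24]
        print(nm,"tip",c.round(1)-[0,0,50],"lowest %.1f front %.1f"%(W[:,2].min()-50,lo[:,0].max()))
    return p,Rc
E
python3 - <<'E'
from chk import *
p,Rc=chk(); A=(40,-34,0)
g=[(*target(X,A,zl=4),n) for X,n in[(-100,5),(-70,5)]]; rows(p,Rc,g)
cv2.imwrite("pics/wrist2.png",r.capture("wrist")[:,:,::-1])
E
```

```text
2.925 [0.5788 0.2084 0.0684] [-179.99  -49.89  -99.6 ] [ 51.  45.  -6.  22. -85. -72.] F [-0.2  0.   0.8] w 0.0875
L tip [-99.2  90.5  13.2] lowest 6.0 front -88.3
P tip [-159.6   -0.2   13.2] lowest 6.0 front -148.7
[[0.01, -0.011, 0.013, -0.001, 0.0, 0.001], [0.01, -0.01, 0.013, -0.001, 0.001, 0.001], [0.01, -0.011, 0.013, -0.001, 0.0, 0.0], [0.009, -0.011, 0.013, -0.001, 0.0, 0.001], [0.01, -0.011, 0.013, -0.001, 0.001, 0.001]]
[[0.006, -0.007, 0.008, 0.0, -0.0, -0.0], [0.007, -0.006, 0.007, 0.0, -0.0, -0.0], [0.006, -0.007, 0.008, 0.0, -0.0, -0.0], [0.007, -0.006, 0.007, 0.0, -0.0, -0.0], [0.006, -0.007, 0.008, 0.0, -0.0, -0.0]]
```

View pics/wrist2.png

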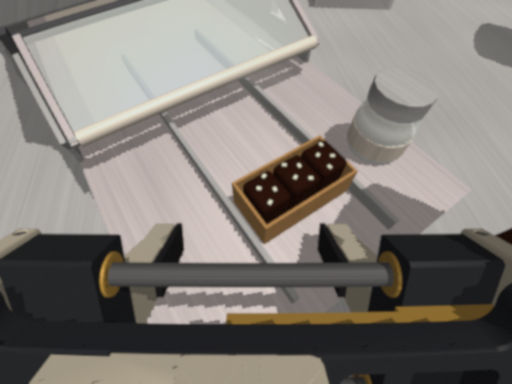

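The wrist view shows the box square between the rails, its rear corners at about (268,240) and (355,178). The pusher (right, (340,250)) is behind it and the lifter (left, (165,250)) is outside the left rail. Pushing up to just before the flap.

>>> carry_out(targets=[[0.01,-0.011,0.013,-0.001,0.0,0.001],[0.01,-0.01,0.013,-0.001,0.001,0.001],[0.01,-0.011,0.013,-0.001,0.0,0.0],[0.009,-0.011,0.013,-0.001,0.0,0.001],[0.01,-0.011,0.013,-0.001,0.001,0.001]])

```text
time_s: 3.6
tcp_pos: [0.5996, 0.1637, 0.068]
eef_rot: [-179.8, -49.8, -100.1]
contact_force: [-0.0, 1.7, -0.2]
gripper_width: 0.0875
gripper_force: 0.8
```

>>> carry_out(targets=[[0.006,-0.007,0.008,0.0,0,0],[0.007,-0.006,0.007,0.0,0,0],[0.006,-0.007,0.008,0.0,0,0],[0.007,-0.006,0.007,0.0,0,0],[0,0,0,0,0,0]])

```text
time_s: 4.22
tcp_pos: [0.6085, 0.1419, 0.068]
eef_rot: [-179.9, -49.9, -100.1]
contact_force: [0.2, 0.4, -0.3]
gripper_width: 0.0882
gripper_force: 0.0
```

Run:
```python
from chk import *
p,Rc=chk(); A=(40,-34,0)
g=[(*target(-62,A,zl=4),2)]; rows(p,Rc,g)
a=r.capture("wrist")[:,:,::-1]; b=r.capture("top")[100:230,195:345,::-1]
cv2.imwrite("pics/w3.png",np.hstack([cv2.resize(a,(460,345)),cv2.resize(b,(398,345),interpolation=cv2.INTER_CUBIC)][:1]+[cv2.resize(b[:, :128],(340,345),interpolation=cv2.INTER_CUBIC)]))
```

```text
4.225 [0.6085 0.1419 0.068 ] [-179.88  -49.89 -100.1 ] [ 45.  44. -10.  26. -81. -70.] F [ 0.2  0.4 -0.3] w 0.0882
L tip [-26.   90.2  13. ] lowest 5.7 front -15.1
P tip [-87.1  -0.1  12.8] lowest 5.5 front -76.1
[[0.006, -0.007, 0.01, -0.0, 0.001, -0.001], [0.006, -0.008, 0.01, -0.0, 0.001, -0.001]]
```

View pics/w3.png

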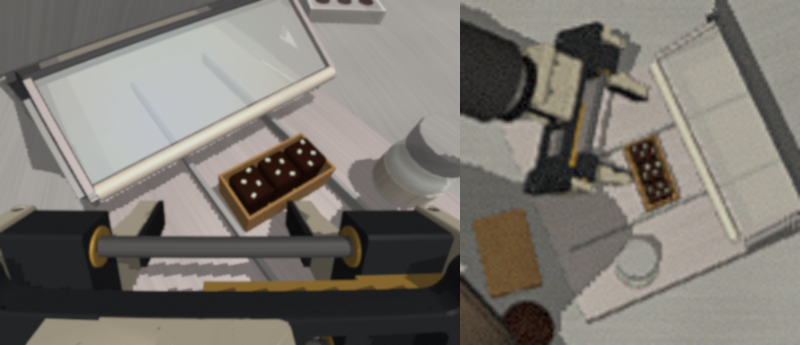

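The left part shows the box still square in the rails with its front short of the roller. The right part shows the lifter tip at about (640,90) just in front of the roller. Next I'll work out the lift.

Run:
```python
from chk import *
def show(X,k,y=0,zl=4):
    M=ori(*k); tc=place(M,w,X,y,zl); o,j,e,lo,rl=clear(X,k,y,zl); Lp=parts(w)["L"]@M.T+tc; q=Lp[Lp[:,2]<Lp[:,2].min()+26]
    print(round(X),np.round(k),"L %.0f P %.0f B %.0f box %.0f jar %.0f railz %.0f ch %d hit %d Lfront %.0f"%(o["L"],o["P"],o["B"],o["box"],j,rl,o["cheek"],o["hit"],q[:,0].max()))
S=[(-66,(38,-38,0)),(-62,(38,-38,0)),(-60,(38,-38,0)),(-60,(38,-35,8)),(-60,(38,-32,16)),(-60,(38,-27,24)),(-60,(38,-22,32)),(-60,(39,-17,38)),(-48,(38,-14,39)),(-36,(38,-11,41)),(-24,(37,-8,42)),(-12,(36,-5,43)),(0,(35,-2,44)),(10,(34,1,45)),(18,(34,4,46)),(24,(33,6,47)),(28,(33,7,47)),(32,(32,9,48))]
for s in S: show(*s)
```

```text
-66 [ 38 -38   0] L -28 P -99 B -99 box -99 jar 64 railz 21 ch 0 hit 0 Lfront 0
-62 [ 38 -38   0] L -24 P -99 B -99 box -99 jar 63 railz 21 ch 0 hit 0 Lfront 4
-60 [ 38 -38   0] L -21 P -99 B -99 box -99 jar 63 railz 21 ch 0 hit 0 Lfront 6
-60 [ 38 -35   8] L -8 P -99 B 20 box -99 jar 59 railz 22 ch 0 hit 0 Lfront 9
-60 [ 38 -32  16] L 2 P -99 B 32 box -99 jar 52 railz 24 ch 0 hit 0 Lfront 11
-60 [ 38 -27  24] L 8 P -99 B -99 box -99 jar 46 railz 25 ch 0 hit 0 Lfront 9
-60 [ 38 -22  32] L 12 P -99 B -99 box -99 jar 36 railz 28 ch 0 hit 0 Lfront 7
-60 [ 39 -17  38] L 15 P -99 B -99 box -99 jar 31 railz 30 ch 0 hit 0 Lfront 5
-48 [ 38 -14  39] L 19 P -99 B -99 box -99 jar 25 railz 35 ch 0 hit 0 Lfront 13
-36 [ 38 -11  41] L 24 P -99 B -99 box -21 jar 22 railz 35 ch 0 hit 0 Lfront 22
-24 [37 -8 42] L 28 P -99 B -99 box -21 jar 21 railz 35 ch 0 hit 0 Lfront 30
-12 [36 -5 43] L 32 P -99 B -99 box -21 jar 21 railz 40 ch 0 hit 0 Lfront 38
0 [35 -2 44] L 34 P -22 B -99 box -26 jar 23 railz 38 ch 0 hit 0 Lfront 46
10 [34  1 45] L 37 P -16 B -99 box -30 jar 24 railz 34 ch 0 hit 0 Lfront 51
18 [34  4 46] L 43 P -13 B 46 box -34 jar 23 railz 31 ch 0 hit 0 Lfront 56
24 [33  6 47] L 50 P -10 B 51 box -37 jar 21 railz 28 ch 0 hit 0 Lfront 59
28 [33  7 47] L 54 P -7 B 54 box -39 jar 21 railz 28 ch 0 hit 0 Lfront 62
32 [32  9 48] L 59 P -6 B 56 box -41 jar 18 railz 24 ch 0 hit 0 Lfront 63
```

```bash
cat > seq.py <<'E'
from chk import *
S=[(-70,(38,-37,0)),(-63,(38,-37,0)),(-62,(38,-33,8)),(-62,(38,-29,16)),(-62,(38,-24,24)),(-62,(38,-20,32)),(-62,(39,-17,38)),(-48,(38,-14,39)),(-36,(38,-11,41)),(-24,(37,-8,42)),(-12,(36,-5,43)),(0,(35,-2,44)),(10,(34,1,45)),(18,(34,4,47)),(24,(32,7,48)),(28,(32,9,48)),(32,(32,10,48))]
def show(X,k,y=0,zl=4):
    M=ori(*k); tc=place(M,w,X,y,zl); o,j,e,lo,rl=clear(X,k,y,zl); Lp=parts(w)["L"]@M.T+tc; q=Lp[Lp[:,2]<Lp[:,2].min()+26]
    print(round(X),np.round(k),"L %.0f P %.0f B %.0f box %.0f jar %.0f railz %.0f ch %d hit %d Lfront %.0f"%(o["L"],o["P"],o["B"],o["box"],j,rl,o["cheek"],o["hit"],q[:,0].max()))
def go(i,j,n,zl=4,y=0):
    p,Rc=chk(); rows(p,Rc,[(*target(S[q][0],S[q][1],y=y,zl=zl),n) for q in range(i,j)])
E
python3 - <<'E'
from seq import *
for s in S: show(*s)
M=(np.array(S[2][1])+S[3][1])/2; show(-62,M)
go(0,2,3);
E
```

```text
-70 [ 38 -37   0] L -99 P -99 B -99 box -99 jar 62 railz 21 ch 0 hit 0 Lfront -5
-63 [ 38 -37   0] L -27 P -99 B -99 box -99 jar 62 railz 21 ch 0 hit 0 Lfront 2
-62 [ 38 -33   8] L -11 P -99 B -99 box -99 jar 57 railz 22 ch 0 hit 0 Lfront 4
-62 [ 38 -29  16] L -3 P -99 B -99 box -99 jar 49 railz 24 ch 0 hit 0 Lfront 4
-62 [ 38 -24  24] L 5 P -99 B -99 box -99 jar 43 railz 25 ch 0 hit 0 Lfront 3
-62 [ 38 -20  32] L 10 P -99 B -99 box -99 jar 34 railz 28 ch 0 hit 0 Lfront 2
-62 [ 39 -17  38] L 14 P -99 B -99 box -99 jar 31 railz 30 ch 0 hit 0 Lfront 3
-48 [ 38 -14  39] L 19 P -99 B -99 box -99 jar 25 railz 35 ch 0 hit 0 Lfront 13
-36 [ 38 -11  41] L 24 P -99 B -99 box -21 jar 22 railz 35 ch 0 hit 0 Lfront 22
-24 [37 -8 42] L 28 P -99 B -99 box -21 jar 21 railz 35 ch 0 hit 0 Lfront 30
-12 [36 -5 43] L 32 P -99 B -99 box -21 jar 21 railz 40 ch 0 hit 0 Lfront 38
0 [35 -2 44] L 34 P -22 B -99 box -26 jar 23 railz 38 ch 0 hit 0 Lfront 46
10 [34  1 45] L 37 P -16 B -99 box -30 jar 24 railz 34 ch 0 hit 0 Lfront 51
18 [34  4 47] L 46 P -13 B 45 box -34 jar 24 railz 31 ch 0 hit 0 Lfront 57
24 [32  7 48] L 51 P -10 B 47 box -37 jar 18 railz 26 ch 0 hit 0 Lfront 58
28 [32  9 48] L 53 P -7 B 50 box -39 jar 17 railz 24 ch 0 hit 0 Lfront 59
32 [32 10 48] L 57 P -6 B 55 box -41 jar 17 railz 24 ch 0 hit 0 Lfront 62
-62 [ 38. -31.  12.] L -7 P -99 B -99 box -99 jar 53 railz 23 ch 0 hit 0 Lfront 4
4.325 [0.6084 0.1423 0.0681] [-179.87  -49.89 -100.08] [ 45.  44. -10.  26. -82. -70.] F [-0.1  0.1  0.1] w 0.0876
L tip [-26.5  90.4  13. ] lowest 5.7 front -15.6
P tip [-87.5   0.1  12.9] lowest 5.6 front -76.5
[[0.003, -0.002, 0.005, -0.013, 0.012, 0.01], [0.002, -0.003, 0.005, -0.013, 0.012, 0.01], [0.003, -0.002, 0.004, -0.013, 0.011, 0.01], [0.002, -0.003, 0.003, -0.0, 0.0, 0.0], [0.002, -0.003, 0.003, -0.0, 0.0, 0.0]]
[[0.002, -0.002, 0.003, -0.0, 0.0, 0.0]]
```

>>> carry_out(targets=[[0.003,-0.002,0.005,-0.013,0.012,0.01],[0.002,-0.003,0.005,-0.013,0.012,0.01],[0.003,-0.002,0.004,-0.013,0.011,0.01],[0.002,-0.003,0.003,0,0.0,0.0],[0.004,-0.005,0.006,0,0.0,0.0]])

```text
time_s: 4.95
tcp_pos: [0.6133, 0.1278, 0.0662]
eef_rot: [-180.0, -52.0, -102.9]
contact_force: [0.1, 0.9, 0.9]
gripper_width: 0.0874
gripper_force: 0.7
```

>>> carry_out(targets=[[0,0,0,0,0,0]])

```text
time_s: 5.08
tcp_pos: [0.6131, 0.1274, 0.0663]
eef_rot: [-180.0, -52.0, -103.0]
contact_force: [0.2, 0.7, -0.8]
gripper_width: 0.0874
gripper_force: 0.2
```

Run:
```python
from seq import *
go(2,7,2)
a=r.capture("top")[105:185,215:305,::-1]; b=r.capture("wrist")[100:300,40:300,::-1]
cv2.imwrite("pics/w4.png",np.hstack([cv2.resize(a,(400,356),interpolation=cv2.INTER_CUBIC),cv2.resize(b,(400,356),interpolation=cv2.INTER_CUBIC)]))
```

```text
5.075 [0.6131 0.1274 0.0663] [-179.99  -51.97 -102.95] [ 44.  46.  -8.  26. -84. -71.] F [ 0.2  0.7 -0.8] w 0.0874
L tip [-8.7 86.6 11.4] lowest 3.9 front 2.3
P tip [-74.3  -0.4  11.4] lowest 3.9 front -63.3
[[0.007, -0.0, -0.003, 0.026, -0.002, 0.046], [0.007, -0.001, -0.003, 0.026, -0.001, 0.046], [0.006, 0.001, -0.003, 0.026, -0.006, 0.046], [0.006, -0.0, -0.003, 0.026, -0.005, 0.047], [0.006, 0.0, -0.003, 0.031, -0.011, 0.041]]
[[0.005, 0.0, -0.004, 0.03, -0.011, 0.041], [0.006, 0.0, -0.003, 0.023, -0.013, 0.046], [0.006, 0.0, -0.002, 0.024, -0.012, 0.046], [0.004, 0.0, -0.001, 0.011, -0.018, 0.034], [0.005, 0.001, -0.002, 0.011, -0.018, 0.035]]
```

View pics/w4.png

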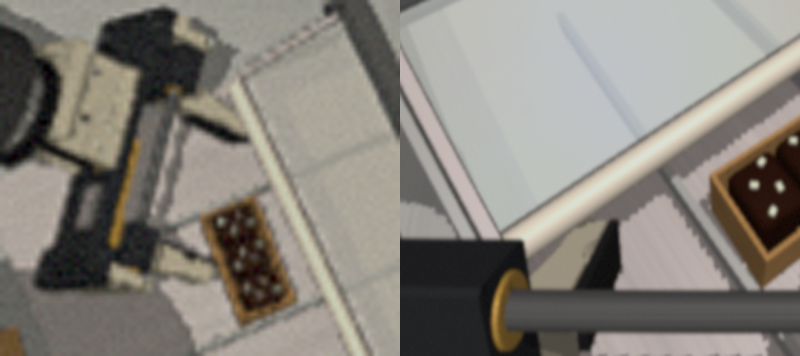

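The tips taper towards the pad face: the lifter tip at (248,140) in the left part is still about 5 mm short of the roller edge (258,135). I'll put the taper in the model and search again.

```bash
python3 - <<'E'
import re
s=open("geo.py").read()
s=s.replace('''    return {"L":f(1)''','''    def f(s):
        a=grid([-9.5,w/2,-58],[9.5,w/2+21,8],11); z=a[:,2]; lim=w/2+np.clip(8+(8-z)*.35,8,21); a[:,1]=w/2+(a[:,1]-w/2)*(lim-w/2)/21; a[:,1]*=s; return a
    return {"L":f(1)''').replace("<121","<119")
open("geo.py","w").write(s)
E
python3 - <<'E'
from seq import *
import itertools
for th,ps,X in itertools.product((34,38),(-38,-42,-46),(-62,-58,-54)): show(X,(th,ps,0),zl=3)
print()
for k in [(36,-41,2),(36,-39,5),(36,-37,8),(36,-35,12),(36,-32,16)]: show(-57,k,zl=3)
E
```

```text
-62 [ 34 -38   0] L -99 P -99 B -99 box -99 jar 64 railz 15 ch 0 hit 0 Lfront -4
-58 [ 34 -38   0] L -25 P -99 B -99 box -99 jar 63 railz 15 ch 0 hit 0 Lfront 0
-54 [ 34 -38   0] L -19 P -99 B 6 box -99 jar 62 railz 15 ch 0 hit 0 Lfront 4
-62 [ 34 -42   0] L -19 P -99 B -99 box -99 jar 68 railz 15 ch 0 hit 0 Lfront 2
-58 [ 34 -42   0] L -16 P -99 B 8 box -99 jar 67 railz 15 ch 0 hit 0 Lfront 6
-54 [ 34 -42   0] L -12 P -99 B 10 box -99 jar 67 railz 15 ch 0 hit 0 Lfront 10
-62 [ 34 -46   0] L -13 P -99 B 10 box -99 jar 72 railz 15 ch 0 hit 0 Lfront 6
-58 [ 34 -46   0] L -10 P -99 B 12 box -99 jar 72 railz 15 ch 0 hit 0 Lfront 10
-54 [ 34 -46   0] L -7 P -99 B 14 box -99 jar 71 railz 15 ch 1 hit 0 Lfront 14
-62 [ 38 -38   0] L -99 P -99 B -99 box -99 jar 63 railz 20 ch 0 hit 0 Lfront -4
-58 [ 38 -38   0] L -22 P -99 B -99 box -99 jar 62 railz 20 ch 0 hit 0 Lfront 0
-54 [ 38 -38   0] L -16 P -99 B 9 box -99 jar 61 railz 20 ch 0 hit 0 Lfront 4
-62 [ 38 -42   0] L -16 P -99 B 9 box -99 jar 67 railz 20 ch 0 hit 0 Lfront 2
-58 [ 38 -42   0] L -13 P -99 B 11 box -99 jar 66 railz 20 ch 0 hit 0 Lfront 6
-54 [ 38 -42   0] L -10 P -99 B 13 box -99 jar 66 railz 20 ch 0 hit 0 Lfront 10
-62 [ 38 -46   0] L -10 P -99 B 13 box -99 jar 71 railz 20 ch 0 hit 0 Lfront 6
-58 [ 38 -46   0] L -6 P -99 B 15 box -99 jar 71 railz 20 ch 1 hit 0 Lfront 10
-54 [ 38 -46   0] L -5 P -99 B 17 box -99 jar 70 railz 20 ch 2 hit 0 Lfront 14

-57 [ 36 -41   2] L -11 P -99 B 11 box -99 jar 65 railz 17 ch 0 hit 0 Lfront 7
-57 [ 36 -39   5] L -8 P -99 B 14 box -99 jar 61 railz 17 ch 0 hit 0 Lfront 6
-57 [ 36 -37   8] L -6 P -99 B 20 box -99 jar 60 railz 16 ch 0 hit 0 Lfront 6
-57 [ 36 -35  12] L -2 P -99 B 23 box -99 jar 56 railz 16 ch 0 hit 0 Lfront 6
-57 [ 36 -32  16] L 0 P -99 B 30 box -99 jar 51 railz 17 ch 0 hit 0 Lfront 4
```

Run:
```python
from seq import *
T=[(-60,(36,-40,0)),(-60,(36,-38,4)),(-60,(36,-36,8)),(-60,(37,-33,12)),(-60,(37,-30,16)),(-59,(37,-27,20)),(-58,(38,-24,26)),(-56,(38,-21,32)),(-54,(38,-18,38)),(-46,(38,-15,39))]
for s in T: show(*s,zl=3)
p,Rc=chk(); rows(p,Rc,[(*target(*T[0],zl=3),3)])
```

```text
-60 [ 36 -40   0] L -21 P -99 B -99 box -99 jar 64 railz 18 ch 0 hit 0 Lfront 1
-60 [ 36 -38   4] L -14 P -99 B -99 box -99 jar 61 railz 18 ch 0 hit 0 Lfront 1
-60 [ 36 -36   8] L -9 P -99 B 18 box -99 jar 59 railz 17 ch 0 hit 0 Lfront 2
-60 [ 37 -33  12] L -6 P -99 B -99 box -99 jar 53 railz 19 ch 0 hit 0 Lfront 1
-60 [ 37 -30  16] L -3 P -99 B 28 box -99 jar 48 railz 19 ch 0 hit 0 Lfront -1
-59 [ 37 -27  20] L -1 P -99 B -99 box -99 jar 43 railz 19 ch 0 hit 0 Lfront -1
-58 [ 38 -24  26] L 5 P -99 B -99 box -99 jar 37 railz 20 ch 0 hit 0 Lfront 0
-56 [ 38 -21  32] L 10 P -99 B -99 box -99 jar 33 railz 21 ch 0 hit 0 Lfront 2
-54 [ 38 -18  38] L 14 P -99 B -99 box -99 jar 31 railz 22 ch 0 hit 0 Lfront 3
-46 [ 38 -15  39] L 16 P -99 B -99 box -26 jar 26 railz 22 ch 0 hit 0 Lfront 9
5.175 [0.6131 0.1276 0.0664] [-179.98  -51.97 -102.95] [ 44.  46.  -8.  26. -84. -71.] F [ 0.2 -0.  -0.3] w 0.0874
L tip [-8.9 86.7 11.5] lowest 4.0 front 2.1
P tip [-74.5  -0.4  11.5] lowest 4.0 front -63.5
[[0.002, -0.001, 0.003, -0.013, 0.011, 0.01], [0.001, -0.002, 0.003, -0.014, 0.012, 0.01], [0.002, -0.002, 0.003, -0.013, 0.011, 0.01]]
```

>>> carry_out(targets=[[0.002,-0.001,0.003,-0.013,0.011,0.01],[0.001,-0.002,0.003,-0.014,0.012,0.01],[0.002,-0.002,0.003,-0.013,0.011,0.01],[0,0,0,0,0,0]])

```text
time_s: 5.68
tcp_pos: [0.6151, 0.124, 0.0637]
eef_rot: [180.0, -53.9, -105.9]
contact_force: [1.0, 8.2, -4.5]
gripper_width: 0.0878
gripper_force: 4.5
```

Run:
```python
from seq import *
p,Rc=chk()
T=[(-60,(36,-40,0)),(-60,(36,-38,4)),(-60,(36,-35,8)),(-60,(37,-32,12)),(-60,(37,-29,16)),(-59,(37,-26,20))]
rows(p,Rc,[(*target(*q,zl=3),1) for q in T[1:]])
a=r.capture("top")[105:185,215:305,::-1]; b=r.capture("wrist")[100:300,40:300,::-1]
cv2.imwrite("pics/w5.png",np.hstack([cv2.resize(a,(400,356),interpolation=cv2.INTER_CUBIC),cv2.resize(b,(400,356),interpolation=cv2.INTER_CUBIC)]))
```

```text
5.675 [0.6151 0.124  0.0637] [ 179.99  -53.85 -105.88] [ 43.  48.  -5.  25. -87. -72.] F [ 1.   8.2 -4.5] w 0.0878
L tip [-2.7 84.9  9. ] lowest 1.3 front 8.3
P tip [-72.7   1.3   9. ] lowest 1.4 front -61.6
[[0.011, 0.001, -0.001, 0.026, 0.002, 0.048], [0.004, 0.001, -0.004, 0.04, -0.005, 0.037], [0.004, 0.0, -0.003, 0.037, -0.023, 0.037], [0.004, 0.001, -0.004, 0.039, -0.01, 0.037], [0.005, -0.001, -0.002, 0.038, -0.012, 0.036]]
```

View pics/w5.png

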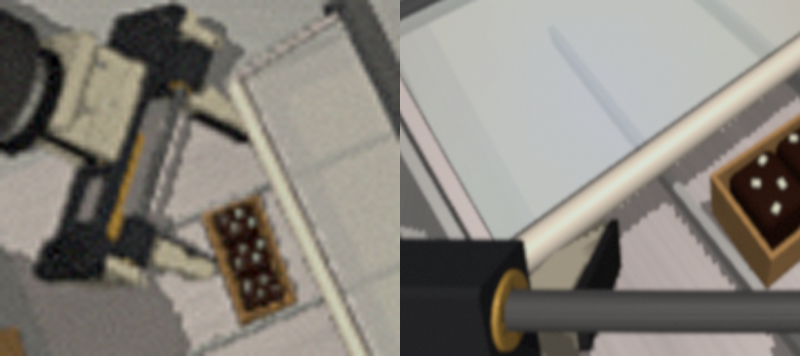

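The lifter has met the roller: the force is about 7 N backward and 4.5 N down. The picture shows the tip at the roller's front edge, and the box unmoved and square. The roller may hang lower than I assumed. I'll back off slightly and fit the roller's position from the pictures.

Run:
```python
from mv import *
m=np.array
TP=m([[-190,125,50],[-190,-125,50],[-175,44,62],[-175,-44,62]])/1e3
obs={"top":[(75,217),(221,557),(143,313),(193,432),(336,112),(476,412)],"scene":[(475,545),(604,232),(493,422),(545,310),(180,395),(328,135)]}
def f(v):
    Q=np.vstack([TP,[[v[3],.112,v[4]],[v[3],-.112,v[4]]]])
    return np.concatenate([(proj(n,T2W(v,Q))-crop(n,obs[n])) for n in obs])
s=least_squares(lambda v:f(v).ravel(),[*t,0,.077]); print("t",s.x[:3],"roller x,z mm",s.x[3:]*1e3,"cost",s.cost); print(f(s.x).round(1).tolist())
J=np.linalg.inv(s.jac.T@s.jac); print("sd(1px)",np.sqrt(np.diag(J))*1e3)
p,Rc=now(); g=p+R.from_euler('z',t[2]).apply([-.008,0,0.002]); rows(p,Rc,[(g,Rc,1)])
```

```text
t [ 0.5902821   0.06542853 -1.14818371] roller x,z mm [-4.059462   85.06463512] cost 3.993686865447428
[[-0.5, -0.2], [-0.3, -0.3], [-1.0, -0.6], [-0.5, -0.3], [-0.2, -0.5], [-0.0, 0.5], [-0.6, -0.2], [0.0, -0.4], [0.4, -1.6], [-0.4, -1.2], [-0.4, 0.3], [0.1, -0.2]]
sd(1px) [1.28611558 1.12302327 7.09334677 2.02451522 3.4577962 ]
5.775 [0.6151 0.124  0.0639] [-180.    -53.84 -105.86] [ 43.  48.  -5.  25. -87. -72.] F [ 1.8  7.9 -5.1] w 0.088
[[-0.004, 0.01, -0.012, 0.0, 0.0, -0.0]]
```

>>> carry_out(targets=[[0.009,0.001,-0.001,0.026,0.002,0.048],[0.005,0.001,-0.004,0.04,-0.005,0.037],[0,0,0,0,0,0]])

```text
time_s: 6.15
tcp_pos: [0.613, 0.1221, 0.0722]
eef_rot: [-169.1, -53.3, -114.4]
contact_force: [0.9, 6.0, -3.6]
gripper_width: 0.0876
gripper_force: 2.8
```

```bash
cat > flap.py <<'E'
from seq import *
# flap angle from a camera: score predicted roller line brightness
def flap(n="top"):
    im=cv2.GaussianBlur(r.capture(n)[:,:,:3].astype(np.float32).min(2),(3,3),0); out=[]
    for al in np.arange(-32,70,1.):
        a=np.radians(al); c=np.array([80-92*np.cos(a),0,50+72+92*np.sin(a)]); e=[]
        for off in (-10,0,10):
            ys=np.linspace(-105,40,30); q=np.c_[np.full(30,c[0]),ys,np.full(30,c[2]+3)]/1e3
            # offset along image normal: shift line in px
            pz=proj(n,T2W(t,q)); d=pz[-1]-pz[0]; nn=np.array([-d[1],d[0]])/np.hypot(*d); pz=pz+nn*off*.35
            e.append(cv2.remap(im,pz[:,0].astype(np.float32)[None],pz[:,1].astype(np.float32)[None],1).mean())
        out.append((e[1]-max(e[0],e[2]),al))
    out.sort(reverse=True); return [(round(float(a),1),b) for a,b in out[:3]]
E
python3 - <<'E'
from flap import *
p,Rc=chk(); print(flap("scene"),flap("top"))
s=r.get_state()["contact_force"]; print("F tunnel",R.from_euler('z',-t[2]).apply(s).round(1))
T=[(-60,(36,-38,4)),(-60,(36,-35,8)),(-60,(37,-32,12)),(-60,(37,-29,16)),(-59,(37,-26,20)),(-58,(38,-23,26))]
rows(p,Rc,[(*target(*q,zl=4),1) for q in T[2:]])
E
```

```text
6.15 [0.613  0.1221 0.0722] [-169.05  -53.27 -114.42] [ 44.  46.  -9.  28. -84. -79.] F [ 0.9  6.  -3.6] w 0.0876
L tip [-1.9 82.6 23.7] lowest 14.8 front 8.5
P tip [-71.   -0.8  11.3] lowest 2.5 front -60.6
[(9.9, np.float64(-19.0)), (9.9, np.float64(-16.0)), (9.9, np.float64(-28.0))] [(10.2, np.float64(-8.0)), (10.0, np.float64(-9.0)), (9.9, np.float64(-7.0))]
F tunnel [-4.6  2.2 -3.4]
[[0.004, -0.0, -0.003, 0.035, -0.024, 0.037], [0.004, 0.0, -0.004, 0.039, -0.01, 0.036], [0.005, -0.001, -0.002, 0.038, -0.012, 0.037], [0.008, 0.0, -0.001, 0.03, -0.031, 0.07]]
```

>>> carry_out(targets=[[0.004,0,-0.003,0.035,-0.024,0.037],[0.004,0.0,-0.004,0.039,-0.01,0.036],[0.005,-0.001,-0.002,0.038,-0.012,0.037],[0.008,0.0,-0.001,0.03,-0.031,0.07],[0,0,0,0,0,0]])

```text
time_s: 6.88
tcp_pos: [0.6101, 0.1191, 0.084]
eef_rot: [-150.7, -45.2, -127.4]
contact_force: [-0.4, 3.4, -2.6]
gripper_width: 0.0876
gripper_force: 2.1
```

Run:
```python
from flap import *
p,Rc=chk(); print(flap("scene"),flap("top"))
s=r.get_state()["contact_force"]; print("F tunnel",R.from_euler('z',-t[2]).apply(s).round(1))
T=[(-57,(38,-21,31)),(-55,(38,-18,37)),(-46,(38,-15,39))]
for q in T: show(*q)
rows(p,Rc,[(*target(*q,zl=4),1) for q in T])
```

```text
6.875 [0.6101 0.1191 0.084 ] [-150.74  -45.15 -127.42] [ 47.  40. -20.  35. -76. -95.] F [-0.4  3.4 -2.6] w 0.0876
L tip [-1.7 77.6 47.9] lowest 37.5 front 7.8
P tip [-67.1  -1.   10.3] lowest -0.0 front -57.6
[(12.5, np.float64(4.0)), (12.4, np.float64(5.0)), (11.4, np.float64(3.0))] [(21.8, np.float64(-4.0)), (21.8, np.float64(-3.0)), (21.8, np.float64(-5.0))]
F tunnel [-3.8 -0.2 -2.4]
-57 [ 38 -21  31] L 8 P -99 B -99 box -99 jar 34 railz 22 ch 0 hit 0 Lfront 0
-55 [ 38 -18  37] L 12 P -99 B -99 box -99 jar 31 railz 23 ch 0 hit 0 Lfront 2
-46 [ 38 -15  39] L 17 P -99 B -99 box -26 jar 26 railz 23 ch 0 hit 0 Lfront 9
[[0.005, -0.0, -0.001, 0.024, -0.014, 0.063], [0.009, -0.002, 0.001, 0.033, -0.022, 0.069], [0.006, -0.01, 0.01, 0.031, -0.024, 0.002]]
```

>>> carry_out(targets=[[0.005,0,-0.001,0.024,-0.014,0.063],[0.009,-0.002,0.001,0.033,-0.022,0.069],[0.006,-0.01,0.01,0.031,-0.024,0.002],[0,0,0,0,0,0]])

```text
time_s: 7.48
tcp_pos: [0.6109, 0.1071, 0.0903]
eef_rot: [-141.2, -37.9, -133.7]
contact_force: [0.8, 2.4, -1.0]
gripper_width: 0.0875
gripper_force: 1.5
```

Run:
```python
from flap import *
p,Rc=chk(); print(flap("scene"),flap("top"))
s=r.get_state()["contact_force"]; print("F tunnel",R.from_euler('z',-t[2]).apply(s).round(1))
T=[(-36,(38,-11,41)),(-24,(37,-8,42)),(-12,(36,-5,43)),(0,(35,-2,44))]
for q in T: show(*q)
rows(p,Rc,[(*target(*q,zl=4),2) for q in T])
```

```text
7.475 [0.6109 0.1071 0.0903] [-141.16  -37.9  -133.74] [  47.   37.  -28.   41.  -70. -108.] F [ 0.8  2.4 -1. ] w 0.0875
L tip [ 8.6 70.4 62.3] lowest 51.3 front 17.4
P tip [-54.1  -0.6   8.4] lowest -2.7 front -45.3
[(13.4, np.float64(17.0)), (13.3, np.float64(18.0)), (11.3, np.float64(19.0))] [(22.3, np.float64(16.0)), (21.8, np.float64(15.0)), (21.3, np.float64(17.0))]
F tunnel [-2.1  0.1 -3.6]
-36 [ 38 -11  41] L 21 P -99 B -99 box -21 jar 22 railz 29 ch 0 hit 0 Lfront 15
-24 [37 -8 42] L 25 P -99 B -99 box -21 jar 21 railz 28 ch 0 hit 0 Lfront 24
-12 [36 -5 43] L 28 P -99 B -99 box -21 jar 19 railz 32 ch 0 hit 0 Lfront 32
0 [35 -2 44] L 31 P -30 B -99 box -26 jar 18 railz 31 ch 0 hit 0 Lfront 40
[[0.002, -0.005, 0.005, 0.02, -0.018, -0.003], [0.003, -0.005, 0.004, 0.021, -0.018, -0.003], [0.003, -0.006, 0.007, 0.02, -0.007, -0.007], [0.004, -0.006, 0.008, 0.02, -0.007, -0.007], [0.003, -0.006, 0.007, 0.021, -0.007, -0.007]]
[[0.004, -0.005, 0.008, 0.02, -0.007, -0.006], [0.004, -0.005, 0.007, 0.021, -0.008, -0.006], [0.004, -0.005, 0.008, 0.02, -0.008, -0.007]]
```

>>> carry_out(targets=[[0.003,-0.006,0.004,0.02,-0.018,-0.003],[0.003,-0.005,0.004,0.021,-0.018,-0.003],[0.003,-0.006,0.007,0.02,-0.007,-0.007],[0.004,-0.006,0.008,0.02,-0.007,-0.007],[0.003,-0.006,0.007,0.021,-0.007,-0.007]])

```text
time_s: 8.2
tcp_pos: [0.6216, 0.0877, 0.0935]
eef_rot: [-137.5, -36.2, -129.4]
contact_force: [0.7, 4.0, -2.3]
gripper_width: 0.0876
gripper_force: 1.7
```

Run:
```python
from flap import *
p,Rc=chk(); print(flap("scene"),flap("top"))
s=r.get_state()["contact_force"]; print("F tunnel",R.from_euler('z',-t[2]).apply(s).round(1))
T=[(-10,(36,-5,43)),(0,(35,-2,44)),(10,(34,1,45))]
rows(p,Rc,[(*target(*q,zl=5),2) for q in T])
```

```text
8.2 [0.6216 0.0877 0.0935] [-137.52  -36.24 -129.42] [  45.   34.  -36.   52.  -64. -113.] F [ 0.7  4.  -2.3] w 0.0876
L tip [25.8 75.2 68.4] lowest 57.1 front 34.2
P tip [-26.7   0.3   9. ] lowest -2.3 front -18.2
[(18.1, np.float64(27.0)), (17.5, np.float64(28.0)), (15.3, np.float64(26.0))] [(29.3, np.float64(27.0)), (29.1, np.float64(26.0)), (26.2, np.float64(28.0))]
F tunnel [-2.2  2.2 -1.7]
[[0.003, -0.003, 0.006, 0.009, -0.003, -0.004], [0.003, -0.003, 0.005, 0.009, -0.003, -0.003], [0.003, -0.005, 0.006, 0.021, -0.008, -0.006], [0.003, -0.004, 0.006, 0.02, -0.008, -0.006], [0.004, -0.004, 0.006, 0.021, -0.008, -0.006]]
[[0.003, -0.004, 0.006, 0.021, -0.009, -0.006]]
```

>>> carry_out(targets=[[0.003,-0.003,0.006,0.009,-0.003,-0.004],[0.003,-0.003,0.005,0.009,-0.003,-0.003],[0.003,-0.005,0.006,0.021,-0.008,-0.006],[0.003,-0.004,0.006,0.02,-0.008,-0.006],[0.004,-0.004,0.006,0.021,-0.008,-0.006]])

```text
time_s: 8.93
tcp_pos: [0.6306, 0.0734, 0.0966]
eef_rot: [-134.3, -35.9, -126.4]
contact_force: [-9.9, 16.4, 8.7]
gripper_width: 0.0872
gripper_force: 10.9
```

Run:
```python
from flap import *
p,Rc=chk(); print(flap("scene"),flap("top"))
s=r.get_state()["contact_force"]; print("F tunnel",R.from_euler('z',-t[2]).apply(s).round(1))
T=[(10,(34,1,45)),(18,(34,4,47)),(24,(33,7,48)),(30,(32,9,49))]
for q in T: show(*q,zl=5)
rows(p,Rc,[(*target(*q,zl=5),2) for q in T])
```

```text
8.925 [0.6306 0.0734 0.0966] [-134.26  -35.85 -126.38] [  43.   32.  -42.   62.  -62. -118.] F [-9.9 16.4  8.7] w 0.0872
L tip [38.3 79.5 73.8] lowest 62.1 front 46.3
P tip [-5.3  2.2 10.5] lowest -1.2 front 2.7
[(21.3, np.float64(34.0)), (19.5, np.float64(35.0)), (18.8, np.float64(33.0))] [(41.4, np.float64(34.0)), (39.6, np.float64(33.0)), (38.7, np.float64(35.0))]
F tunnel [-17.5  -2.6   7.3]
10 [34  1 45] L 34 P -22 B 45 box -30 jar 18 railz 28 ch 0 hit 0 Lfront 46
18 [34  4 47] L 37 P -17 B 54 box -34 jar 19 railz 24 ch 0 hit 0 Lfront 52
24 [33  7 48] L 38 P -15 B 55 box -37 jar 15 railz 20 ch 0 hit 0 Lfront 54
30 [32  9 49] L 39 P -12 B 57 box -40 jar 10 railz 16 ch 0 hit 0 Lfront 58
[[0.003, 0.0, 0.006, 0.008, -0.003, -0.003], [0.004, 0.0, 0.006, 0.008, -0.003, -0.003], [0.004, -0.003, 0.005, 0.015, -0.015, 0.002], [0.003, -0.002, 0.005, 0.014, -0.015, 0.003], [0.002, -0.002, 0.003, 0.02, -0.01, -0.005]]
[[0.003, -0.002, 0.003, 0.021, -0.009, -0.006], [0.003, -0.001, 0.003, 0.015, -0.005, -0.001], [0.002, -0.002, 0.004, 0.016, -0.005, -0.0]]
```

Force jumped: 17 N backward and 7 N up, so something is stuck. I'll stop and locate the contact and the box by code.

```bash
cat > bx.py <<'E'
from flap import *
def boxpos(n):
    im=r.capture(n); f=im.astype(int); mask=(f[:,:,0]-f[:,:,2]>18).astype(np.uint8) # brown kraft / chocolate
    # lane polygon at z=80
    q=T2W(t,np.array([[-150,48,77],[130,48,77],[130,-48,77],[-150,-48,77]])/1e3); P=proj(n,q)
    poly=np.zeros(mask.shape,np.uint8); cv2.fillPoly(poly,[P.astype(np.int32)],1); m=mask*poly
    k,lab,st,c=cv2.connectedComponentsWithStats(m); 
    for i in range(1,k):
        if st[i,4]>25:
            ys,xs=np.nonzero(lab==i); pts=np.array([ray(n,[x,y],.08)for x,y in list(zip(xs,ys))[::max(1,len(xs)//40)]])
            rc=cv2.minAreaRect(np.c_[xs,ys].astype(np.float32))
            print(n,"area",st[i,4],"mean xy",pts[:,:2].mean(0).round(1),"x",np.percentile(pts[:,0],[3,97]).round(),"y",np.percentile(pts[:,1],[3,97]).round(),"rect",np.round(rc[1],1),round(rc[2],1))
E
python3 - <<'E'
from bx import *
boxpos("top");boxpos("scene");boxpos("wrist")
s=r.get_state(); Ri=R.from_euler('z',-t[2]); F=Ri.apply(s["contact_force"]); M=Ri.apply(s["moment"]); print("F",F.round(1),"M",M.round(2))
# foot of the line of action, relative to TCP, tunnel axes mm
f=np.cross(F,M)/(F@F)*1e3; print("foot rel TCP",f.round(0),"dir",(F/np.linalg.norm(F)).round(2),"TCP",(inv(s["tcp_pos"])*1e3).round(0), "resid",(M@F/np.linalg.norm(F)).round(2))
E
```

```text
top area 422 mean xy [ 4.5 -2.4] x [-62.  44.] y [-45.  39.] rect [30.3 38.5] 85.2
top area 83 mean xy [-77.5  40.9] x [-101.  -57.] y [28. 50.] rect [ 8.9 14.9] 84.3
top area 26 mean xy [-68.4 -37.6] x [-78. -56.] y [-42. -32.] rect [4.1 7.6] 81.9
scene area 156 mean xy [-46.6 -10.5] x [-81. -10.] y [-45.  16.] rect [21. 19.] 0.0
wrist area 16877 mean xy [ 17998251.  -25775055.9] x [-28. 126.] y [-47.  32.] rect [193.3 140.7] 44.2
wrist area 684 mean xy [-49.4 -11.1] x [-58. -40.] y [-18.  -2.] rect [48.1 23.5] 81.9Traceback (most recent call last):
  File "<stdin>", line 2, in <module>
  File "bx.py", line 10, in boxpos
    ys,xs=np.nonzero(lab==i); pts=np.array([ray(n,[x,y],.08)for x,y in list(zip(xs,ys))[::max(1,len(xs)//40)]])
                                            ~~~^^^^^^^^^^^^^
  File "prof.py", line 6, in ray
    s=least_squares(lambda q:(proj(n,[q[0],q[1],z])-px).ravel(),[.5,.2]).x; return inv([s[0],s[1],z])*1e3
      ~~~~~~~~~~~~~^^^^^^^^^^^^^^^^^^^^^^^^^^^^^^^^^^^^^^^^^^^^^^^^^^^^^
    return func(*args, **kwargs)
    result = trf(vector_fun.fun, vector_fun.jac, x0,
[... 1051 characters left out ...]
                               ^^^^^^^
    f = np.atleast_1d(self.fun(x, *self.args, **self.kwargs))
                      ~~~~~~~~^^^^^^^^^^^^^^^^^^^^^^^^^^^^^^
    return np.atleast_1d(self.fun(x))
                         ~~~~~~~~^^^
    return self.f(x, *self.args, **self.kwargs)
           ~~~~~~^^^^^^^^^^^^^^^^^^^^^^^^^^^^^^
  File "prof.py", line 6, in <lambda>
    s=least_squares(lambda q:(proj(n,[q[0],q[1],z])-px).ravel(),[.5,.2]).x; return inv([s[0],s[1],z])*1e3
                              ~~~~^^^^^^^^^^^^^^^^^
  File "h.py", line 6, in proj
    i=r.camera_info(n); Rc=R.from_euler('xyz',i['attitude'],degrees=True).as_matrix()
ValueError: time passes only in moves, steps and waits
```

```bash
sed -i 's/    i=r.camera_info(n); Rc/    i=info_(n); Rc/; s/^def proj/_c={}\ndef info_(n):\n    if n=="wrist": return r.camera_info(n)\n    if n not in _c: _c[n]=r.camera_info(n)\n    return _c[n]\ndef proj/' h.py
python3 - <<'E'
from seq import *
s=r.get_state(); Ri=R.from_euler('z',-t[2]); F=Ri.apply(s["contact_force"]); M=Ri.apply(s["moment"]); print(s["time_s"],"F",F.round(1),"M",M.round(2))
p,Rc=chk()
f=np.cross(F,M)/(F@F)*1e3; print("foot rel TCP",f.round(0),"dir",(F/np.linalg.norm(F)).round(2),"TCP",(inv(s["tcp_pos"])*1e3).round(0), "resid",(M@F/np.linalg.norm(F)).round(2))
print(s["joint_torque"].round(1))
E
```

```text
9.175 F [-16.6  -2.7   8.4] M [ 0.1   2.53 -0.12]
9.175 [0.6306 0.0735 0.097 ] [-134.26  -35.84 -126.41] [  43.   32.  -42.   62.  -62. -118.] F [-9.3 14.1  8.4] w 0.0877
L tip [38.3 79.5 74.1] lowest 62.4 front 46.3
P tip [-5.4  2.2 10.8] lowest -0.8 front 2.6
foot rel TCP [ -59.   -3. -118.] dir [-0.88 -0.14  0.45] TCP [10. 41. 97.] resid -0.51
[-10.4 -53.3  10.3  -1.5  -2.4   0.1]
```

The force points along the tool's backward axis, which fits the roller running against the gripper body at the lifter's root. I'll search for poses that hold the flap nearer the fingertip.

```bash
cat > s2.py <<'E'
from seq import *
rng=np.random.default_rng(3)
for X in (-2,8,16,22,28):
    best=[]
    for _ in range(500):
        k=(rng.uniform(26,50),rng.uniform(-4,26),rng.uniform(35,66)); y=rng.uniform(-12,8); zl=4
        o,j,e,lo,rl=clear(X,k,y,zl)
        if o["cheek"] or o["roof"] or o["hit"] or j<6 or rl<14 or o["alpha"]>66 or lo<2.5: continue
        best.append((round(o["L"]-max(o["B"],-29)),*np.round(k),round(y),round(o["L"]),round(o["B"]),round(j),round(rl)))
    best.sort(reverse=True); print(X,len(best),*best[:6],sep="\n  ")
E
python3 s2.py
```

```text
-2
  137
  (63, np.float64(38.0), np.float64(0.0), np.float64(48.0), 3, 34, -99, 18, 33)
  (61, np.float64(38.0), np.float64(6.0), np.float64(48.0), 6, 32, -99, 17, 31)
  (60, np.float64(40.0), np.float64(8.0), np.float64(48.0), 5, 31, -99, 17, 30)
  (57, np.float64(38.0), np.float64(0.0), np.float64(41.0), -11, 28, -99, 12, 24)
  (56, np.float64(39.0), np.float64(3.0), np.float64(41.0), 8, 27, -99, 27, 35)
  (53, np.float64(41.0), np.float64(5.0), np.float64(38.0), -10, 24, -99, 13, 20)
8
  106
  (-2, np.float64(37.0), np.float64(8.0), np.float64(39.0), -8, 25, 27, 9, 15)
  (-3, np.float64(41.0), np.float64(20.0), np.float64(39.0), 7, 20, 23, 11, 20)
  (-6, np.float64(41.0), np.float64(20.0), np.float64(42.0), 3, 24, 29, 8, 17)
  (-7, np.float64(42.0), np.float64(21.0), np.float64(43.0), 3, 24, 30, 7, 17)
  (-9, np.float64(39.0), np.float64(10.0), np.float64(36.0), -6, 23, 31, 11, 16)
  (-10, np.float64(41.0), np.float64(17.0), np.float64(43.0), 3, 26, 35, 12, 21)
16
  81
  (-10, np.float64(38.0), np.float64(17.0), np.float64(41.0), 3, 27, 37, 10, 17)
  (-11, np.float64(40.0), np.fl
[... 656 characters left out ...]
22.0), np.float64(56.0), 3, 41, 62, 10, 18)
  (-21, np.float64(40.0), np.float64(18.0), np.float64(40.0), 5, 29, 49, 14, 21)
  (-21, np.float64(38.0), np.float64(14.0), np.float64(45.0), 1, 34, 55, 14, 21)
28
  38
  (-18, np.float64(38.0), np.float64(21.0), np.float64(42.0), 8, 30, 47, 7, 16)
  (-20, np.float64(38.0), np.float64(20.0), np.float64(51.0), 7, 39, 59, 13, 20)
  (-21, np.float64(39.0), np.float64(19.0), np.float64(50.0), 3, 39, 60, 11, 17)
  (-23, np.float64(39.0), np.float64(20.0), np.float64(51.0), 3, 40, 63, 12, 17)
  (-24, np.float64(49.0), np.float64(25.0), np.float64(36.0), -11, 27, 51, 12, 28)
  (-24, np.float64(48.0), np.float64(24.0), np.float64(36.0), 1, 27, 51, 14, 19)
```

Run:
```python
from seq import *
for X,k,zl in [(-6,(34,-1,44),5),(-6,(33,0,50),8),(-6,(32,2,55),9),(-6,(32,4,60),9),(-6,(30,4,56),9),(0,(32,2,55),9),(0,(30,4,56),9),(0,(30,4,60),9),(6,(30,4,56),9),(6,(31,6,60),9),(12,(30,6,56),9),(12,(31,8,60),9),(18,(31,8,52),8),(24,(31,9,50),7),(28,(31,10,50),6)]:
    print("zl",zl,end=" "); show(X,k,zl=zl)
p,Rc=chk(); rows(p,Rc,[(*target(-8,(34,-1,45),y=1,zl=6),2)])
```

```text
zl 5 -6 [34 -1 44] L 28 P -99 B -99 box -23 jar 15 railz 31 ch 0 hit 0 Lfront 32
zl 8 -6 [33  0 50] L 34 P -99 B -99 box -23 jar 11 railz 28 ch 0 hit 0 Lfront 34
zl 9 -6 [32  2 55] L 36 P -99 B -99 box -23 jar 9 railz 25 ch 0 hit 0 Lfront 33
zl 9 -6 [32  4 60] L 38 P -99 B -99 box -23 jar 6 railz 21 ch 0 hit 0 Lfront 34
zl 9 -6 [30  4 56] L 35 P -99 B -99 box -23 jar 5 railz 21 ch 0 hit 0 Lfront 30
zl 9 0 [32  2 55] L 38 P -25 B -99 box -26 jar 8 railz 25 ch 0 hit 0 Lfront 39
zl 9 0 [30  4 56] L 37 P -25 B -99 box -26 jar 5 railz 21 ch 0 hit 0 Lfront 36
zl 9 0 [30  4 60] L 39 P -26 B -99 box -26 jar 6 railz 19 ch 0 hit 0 Lfront 38
zl 9 6 [30  4 56] L 39 P -23 B -99 box -29 jar 4 railz 21 ch 0 hit 0 Lfront 42
zl 9 6 [31  6 60] L 41 P -23 B -99 box -29 jar 1 railz 18 ch 0 hit 0 Lfront 43
zl 9 12 [30  6 56] L 40 P -19 B -99 box -31 jar 2 railz 20 ch 0 hit 0 Lfront 46
zl 9 12 [31  8 60] L 42 P -19 B -99 box -31 jar -3 railz 18 ch 0 hit 0 Lfront 47
zl 8 18 [31  8 52] L 39 P -16 B 35 box -34 jar 5 railz 18 ch 0 hit 0 Lfront 48
zl 7 24 [31  9 50] L 39 P -14 B 44 box -37 jar 7 railz 18 ch 0 hit 0 Lfront 51
zl 6 28 [31 10 50] L 38 P -13 B 51 box -39 jar 5 railz 15 ch 0 hit 0 Lfront 54
9.175 [0.6306 0.0735 0.097 ] [-134.26  -35.84 -126.41] [  43.   32.  -42.   62.  -62. -118.] F [-9.3 14.1  8.4] w 0.0877
L tip [38.3 79.5 74.1] lowest 62.4 front 46.3
P tip [-5.4  2.2 10.8] lowest -0.8 front 2.6
[[-0.003, 0.006, -0.008, -0.001, 0.007, 0.006], [-0.003, 0.006, -0.008, -0.002, 0.007, 0.006]]
```

Run:
```python
from seq import *
def cz(X,k,y,zl):
    M=ori(*k); P=parts(w)["P"]@M.T+place(M,w,X,y,zl); i=P[:,0]>P[P[:,2]<zl+24][:,0].max()-1; return P[i][:,2].round(0).min(),P[i][:,2].max().round(0),P[i][:,1].mean().round(0)
T=[(-4,(33,-1,48),7),(2,(32,0,52),8),(8,(31,1,54),8),(14,(31,2,55),8),(20,(31,3,54),7),(24,(31,4,52),7),(28,(31,5,52),6)]
for X,k,zl in T: print("zl",zl,"contact z,y",cz(X,k,6,zl),end=" "); show(X,k,y=6,zl=zl)
p,Rc=chk(); rows(p,Rc,[(*target(-8,(34,-1,45),y=3,zl=6),2),(*target(-4,(33,-1,48),y=5,zl=7),2),(*target(2,(32,0,52),y=6,zl=8),2)])
```

```text
zl 7 contact z,y (np.float64(21.0), np.float64(23.0), np.float64(5.0)) -4 [33 -1 48] L 32 P -29 B -99 box -25 jar 19 railz 28 ch 0 hit 0 Lfront 36
zl 8 contact z,y (np.float64(22.0), np.float64(23.0), np.float64(5.0)) 2 [32  0 52] L 37 P -25 B -99 box -26 jar 17 railz 30 ch 0 hit 0 Lfront 42
zl 8 contact z,y (np.float64(21.0), np.float64(23.0), np.float64(5.0)) 8 [31  1 54] L 40 P -22 B -99 box -29 jar 16 railz 27 ch 0 hit 0 Lfront 47
zl 8 contact z,y (np.float64(21.0), np.float64(23.0), np.float64(4.0)) 14 [31  2 55] L 42 P -19 B 33 box -32 jar 15 railz 26 ch 0 hit 0 Lfront 52
zl 7 contact z,y (np.float64(20.0), np.float64(22.0), np.float64(5.0)) 20 [31  3 54] L 43 P -17 B 48 box -35 jar 15 railz 26 ch 0 hit 0 Lfront 57
zl 7 contact z,y (np.float64(21.0), np.float64(22.0), np.float64(5.0)) 24 [31  4 52] L 43 P -15 B 52 box -37 jar 18 railz 26 ch 0 hit 0 Lfront 58
zl 6 contact z,y (np.float64(20.0), np.float64(21.0), np.float64(5.0)) 28 [31  5 52] L 44 P -13 B 57 box -39 jar 17 railz 25 ch 0 hit 0 Lfront 61
9.175 [0.6306 0.0735 0.097 ] [-134.26  -35.84 -126.41] [  43.   32.  -42.   62.  -62. -118.] F [-9.3 14.1  8.4] w 0.0877
L tip [38.3 79.5 74.1] lowest 62.4 front 46.3
P tip [-5.4  2.2 10.8] lowest -0.8 front 2.6
[[-0.005, 0.005, -0.008, -0.001, 0.007, 0.006], [-0.004, 0.004, -0.008, -0.002, 0.007, 0.006], [0.003, -0.003, 0.002, 0.006, 0.005, 0.025], [0.003, -0.004, 0.003, 0.006, 0.006, 0.025], [0.005, -0.003, 0.003, 0.011, -0.0, 0.029]]
[[0.005, -0.003, 0.004, 0.011, -0.0, 0.029]]
```

>>> carry_out(targets=[[-0.005,0.005,-0.008,-0.001,0.007,0.006],[-0.004,0.004,-0.008,-0.002,0.007,0.006],[0.003,-0.003,0.002,0.006,0.005,0.025],[0.003,-0.004,0.003,0.006,0.006,0.025],[0,0,0,0,0,0]])

```text
time_s: 9.8
tcp_pos: [0.6269, 0.0751, 0.0964]
eef_rot: [-131.3, -34.3, -131.1]
contact_force: [0.9, 1.9, -2.1]
gripper_width: 0.0878
gripper_force: 1.3
```

Run:
```python
from flap import *
p,Rc=chk(); print(flap("scene"),flap("top"))
s=r.get_state()["contact_force"]; print("F tunnel",R.from_euler('z',-t[2]).apply(s).round(1))
T=[(2,(32,0,52),7),(8,(31,1,54),7)]
rows(p,Rc,[(*target(X,k,y=6,zl=zl),2) for X,k,zl in T])
```

```text
9.8 [0.6269 0.0751 0.0964] [-131.33  -34.32 -131.1 ] [  44.   33.  -41.   60.  -64. -122.] F [ 0.9  1.9 -2.1] w 0.0878
L tip [36.5 74.1 75.8] lowest 64.0 front 44.2
P tip [-9.4  1.9  8.2] lowest -3.6 front -1.7
[(17.9, np.float64(34.0)), (17.5, np.float64(33.0)), (14.5, np.float64(35.0))] [(41.4, np.float64(33.0)), (39.5, np.float64(34.0)), (38.9, np.float64(32.0))]
F tunnel [-1.9  1.7 -2.1]
[[0.003, -0.005, 0.001, 0.014, -0.003, 0.029], [0.002, -0.005, 0.0, 0.013, -0.002, 0.029], [0.004, -0.002, 0.004, 0.011, -0.001, 0.012], [0.003, -0.002, 0.004, 0.011, -0.0, 0.012]]
```

>>> carry_out(targets=[[0.003,-0.005,0.001,0.014,-0.003,0.029],[0.003,-0.005,0.0,0.013,-0.002,0.029],[0,0,0,0,0,0]])

```text
time_s: 10.28
tcp_pos: [0.6292, 0.0726, 0.1012]
eef_rot: [-128.5, -31.5, -133.4]
contact_force: [-0.0, 2.7, -1.5]
gripper_width: 0.0876
gripper_force: 1.4
```

Run:
```python
from flap import *
p,Rc=chk(); print(flap("scene"),flap("top"))
s=r.get_state()["contact_force"]; print("F tunnel",R.from_euler('z',-t[2]).apply(s).round(1))
P=parts(w)["P"]*[-1,-1,1]; W=inv(p+Rc.apply(P/1e3))*1e3-[0,0,50]; print("P tapered lowest",W[:,2].min().round(1),"front",W[W[:,2]<27][:,0].max().round(1))
T=[(8,(31,1,54),7),(14,(31,2,55),7),(20,(31,3,54),7)]
rows(p,Rc,[(*target(X,k,y=6,zl=zl),2) for X,k,zl in T])
```

```text
10.275 [0.6292 0.0726 0.1012] [-128.45  -31.47 -133.42] [  44.   33.  -42.   63.  -64. -127.] F [-0.   2.7 -1.5] w 0.0876
L tip [39.7 72.8 83.3] lowest 71.4 front 47.1
P tip [-5.9  5.7 10.5] lowest -1.4 front 1.6
[(18.8, np.float64(38.0)), (17.1, np.float64(39.0)), (16.8, np.float64(37.0))] [(43.3, np.float64(37.0)), (42.7, np.float64(38.0)), (38.3, np.float64(36.0))]
F tunnel [-2.7  0.4 -1.3]
P tapered lowest 7.6 front 1.8
[[0.003, -0.002, 0.005, 0.011, -0.0, 0.012], [0.003, -0.002, 0.004, 0.011, -0.001, 0.013], [0.002, -0.002, 0.005, 0.004, -0.006, 0.004], [0.003, -0.002, 0.005, 0.004, -0.005, 0.004], [0.001, -0.003, 0.004, 0.004, -0.006, -0.013]]
[[0.0, -0.002, 0.005, 0.005, -0.006, -0.012]]
```

>>> carry_out(targets=[[0.003,-0.002,0.005,0.011,0,0.012],[0.003,-0.002,0.004,0.011,-0.001,0.013],[0.002,-0.002,0.005,0.004,-0.006,0.004],[0,0,0,0,0,0]])

```text
time_s: 10.88
tcp_pos: [0.6319, 0.0652, 0.1015]
eef_rot: [-126.5, -29.7, -134.2]
contact_force: [-0.1, 5.4, -1.7]
gripper_width: 0.0875
gripper_force: 2.9
```

```bash
cat > st.py <<'E'
from flap import *
def st(T,y=6,cams=True):
    p,Rc=chk(); 
    if cams: print(flap("scene"),flap("top"))
    s=r.get_state()["contact_force"]; print("F tunnel",R.from_euler('z',-t[2]).apply(s).round(1))
    P=parts(w)["P"]*[-1,-1,1]; W=inv(p+Rc.apply(P/1e3))*1e3-[0,0,50]; print("P tapered lowest",W[:,2].min().round(1),"front",W[W[:,2]<27][:,0].max().round(1))
    for X,k,zl in T: show(X,k,y=y,zl=zl)
    rows(p,Rc,[(*target(X,k,y=y,zl=zl),2) for X,k,zl in T])
E
python3 -c "
from st import *
st([(14,(30,2,56),7),(19,(30,3,56),7),(24,(30,4,56),7)])"
```

```text
10.875 [0.6319 0.0652 0.1015] [-126.45  -29.74 -134.18] [  43.   33.  -44.   66.  -63. -131.] F [-0.1  5.4 -1.7] w 0.0875
L tip [46.8 71.1 85.5] lowest 73.4 front 53.3
P tip [2.8 6.7 9.3] lowest -2.7 front 9.3
[(20.5, np.float64(42.0)), (19.4, np.float64(41.0)), (17.7, np.float64(43.0))] [(46.4, np.float64(41.0)), (44.4, np.float64(42.0)), (41.7, np.float64(40.0))]
F tunnel [-5.7  1.8 -1.1]
P tapered lowest 6.7 front 10.3
14 [30  2 56] L 41 P -20 B -99 box -32 jar 14 railz 23 ch 0 hit 0 Lfront 52
19 [30  3 56] L 43 P -18 B 43 box -34 jar 12 railz 23 ch 0 hit 0 Lfront 56
24 [30  4 56] L 46 P -15 B 51 box -37 jar 11 railz 23 ch 0 hit 0 Lfront 60
[[0.003, -0.001, 0.002, 0.009, 0.003, 0.01], [0.003, -0.001, 0.003, 0.008, 0.003, 0.01], [0.001, -0.002, 0.004, 0.004, -0.006, -0.004], [0.002, -0.002, 0.003, 0.004, -0.006, -0.004], [0.001, -0.002, 0.004, 0.004, -0.006, -0.004]]
[[0.001, -0.001, 0.004, 0.004, -0.006, -0.004]]
```

>>> carry_out(targets=[[0.003,-0.001,0.002,0.009,0.003,0.01],[0.003,-0.001,0.003,0.008,0.003,0.01],[0.001,-0.002,0.004,0.004,-0.006,-0.004],[0.002,-0.002,0.003,0.004,-0.006,-0.004],[0,0,0,0,0,0]])

```text
time_s: 11.6
tcp_pos: [0.6339, 0.0584, 0.1028]
eef_rot: [-124.9, -28.9, -134.2]
contact_force: [-1.8, 8.8, -2.2]
gripper_width: 0.0873
gripper_force: 3.8
```

```bash
python3 -c "
from st import *
st([(24,(30,4,56),7),(29,(30,5,56),7),(34,(30,6,57),7)])"
```

```text
11.6 [0.6339 0.0584 0.1028] [-124.91  -28.92 -134.2 ] [  42.   33.  -46.   70.  -63. -133.] F [-1.8  8.8 -2.2] w 0.0873
L tip [52.8 69.7 87.9] lowest 75.7 front 59.1
P tip [10.9  6.5  9.6] lowest -2.5 front 17.2
[(34.9, np.float64(49.0)), (33.9, np.float64(50.0)), (30.0, np.float64(48.0))] [(51.1, np.float64(49.0)), (47.3, np.float64(50.0)), (46.4, np.float64(48.0))]
F tunnel [-8.8  2.1 -1.7]
P tapered lowest 7.2 front 18.2
24 [30  4 56] L 46 P -15 B 51 box -37 jar 11 railz 23 ch 0 hit 0 Lfront 60
29 [30  5 56] L 53 P -13 B 55 box -40 jar 12 railz 21 ch 0 hit 0 Lfront 64
34 [30  6 57] L 63 P -11 B 61 box -43 jar 13 railz 21 ch 0 hit 0 Lfront 68
[[0.002, -0.002, 0.005, 0.004, -0.005, -0.004], [0.002, -0.001, 0.004, 0.004, -0.005, -0.004], [0.001, -0.002, 0.004, 0.004, -0.006, -0.004], [0.002, -0.002, 0.004, 0.004, -0.006, -0.004], [0.002, -0.002, 0.004, 0.004, -0.006, 0.004]]
[[0.002, -0.001, 0.004, 0.004, -0.006, 0.004]]
```

>>> carry_out(targets=[[0.002,-0.002,0.005,0.004,-0.005,-0.004],[0.002,-0.001,0.004,0.004,-0.005,-0.004],[0.001,-0.002,0.004,0.004,-0.006,-0.004],[0.002,-0.002,0.004,0.004,-0.006,-0.004],[0,0,0,0,0,0]])

```text
time_s: 12.32
tcp_pos: [0.6374, 0.0493, 0.1029]
eef_rot: [-124.8, -29.0, -132.3]
contact_force: [-3.6, 9.1, -0.9]
gripper_width: 0.0878
gripper_force: 4.4
```

```bash
python3 -c "
from st import *
st([(32,(30,5,56),6),(36,(29,6,56),6)])"
```

```text
12.325 [0.6374 0.0493 0.1029] [-124.84  -28.97 -132.34] [  40.   32.  -48.   74.  -62. -134.] F [-3.6  9.1 -0.9] w 0.0878
L tip [61.4 70.1 88. ] lowest 75.9 front 67.8
P tip [21.8  5.5  9.7] lowest -2.4 front 28.1
[(42.1, np.float64(61.0)), (40.1, np.float64(60.0)), (34.7, np.float64(62.0))] [(54.6, np.float64(61.0)), (49.4, np.float64(62.0)), (49.0, np.float64(60.0))]
F tunnel [-10.2   0.9  -0.9]
P tapered lowest 7.3 front 29.1
32 [30  5 56] L 57 P -13 B 60 box -41 jar 13 railz 20 ch 0 hit 0 Lfront 67
36 [29  6 56] L 63 P -12 B 61 box -44 jar 11 railz 19 ch 0 hit 0 Lfront 68
[[0.0, -0.0, 0.003, -0.0, -0.0, -0.0], [0.0, -0.001, 0.003, -0.0, -0.0, -0.0], [0.001, -0.001, 0.003, 0.011, -0.001, -0.004], [0.001, -0.001, 0.002, 0.011, -0.002, -0.004]]
```

Run:
```python
from seq import *
k=(30,4,56)
T=[(20,k,6,7),(0,k,8,7),(-20,(32,0,50),10,7),(-40,(34,-5,46),12,8),(-60,(35,-10,44),14,10),(-80,(36,-12,42),16,14),(-110,(36,-14,40),20,30),(-140,(36,-14,40),24,60)]
for X,kk,y,zl in T: print(y,zl,end=" "); show(X,kk,y=y,zl=zl)
p,Rc=chk(); rows(p,Rc,[(*target(X,kk,y=y,zl=zl),2) for X,kk,y,zl in T])
```

```text
6 7 20 [30  4 56] L 43 P -17 B 44 box -35 jar 10 railz 23 ch 0 hit 0 Lfront 56
8 7 0 [30  4 56] L 36 P -27 B -99 box -26 jar 13 railz 23 ch 0 hit 0 Lfront 36
10 7 -20 [32  0 50] L 27 P -99 B -99 box -21 jar 21 railz 28 ch 0 hit 0 Lfront 19
12 8 -40 [34 -5 46] L 19 P -99 B -99 box -21 jar 28 railz 24 ch 0 hit 0 Lfront 4
14 10 -60 [ 35 -10  44] L 11 P -99 B -99 box -99 jar 38 railz 21 ch 0 hit 0 Lfront -11
16 14 -80 [ 36 -12  42] L -99 P -99 B -99 box -99 jar 50 railz 21 ch 0 hit 0 Lfront -29
20 30 -110 [ 36 -14  40] L -99 P -99 B -99 box -99 jar 83 railz 54 ch 0 hit 0 Lfront -58
24 60 -140 [ 36 -14  40] L -99 P -99 B -99 box -99 jar 99 railz 68 ch 0 hit 0 Lfront -88
12.425 [0.6374 0.0493 0.1028] [-124.83  -28.98 -132.36] [  40.   32.  -48.   74.  -62. -134.] F [-3.3  9.7 -0.9] w 0.0879
L tip [61.4 70.1 88. ] lowest 75.8 front 67.7
P tip [21.7  5.5  9.7] lowest -2.4 front 28.1
[[-0.003, 0.003, -0.007, -0.004, 0.006, 0.004], [-0.003, 0.004, -0.007, -0.004, 0.006, 0.004], [-0.008, 0.006, -0.017, -0.0, -0.0, 0.0], [-0.009, 0.006, -0.018, -0.0, -0.0, 0.0], [-0.012, 0.006, -0.014, -0.031, 0.013, -0.033]]
[[-0.012, 0.006, -0.014, -0.03, 0.012, -0.032], [-0.009, 0.005, -0.014, -0.036, 0.015, -0.011], [-0.009, 0.006, -0.014, -0.036, 0.015, -0.011], [-0.006, 0.007, -0.015, -0.03, 0.018, 0.007], [-0.006, 0.007, -0.015, -0.03, 0.019, 0.007]]
[[-0.006, 0.006, -0.017, -0.016, 0.003, -0.007], [-0.005, 0.007, -0.017, -0.015, 0.003, -0.007], [-0.003, 0.005, -0.033, -0.01, 0.009, -0.007], [-0.003, 0.005, -0.033, -0.011, 0.009, -0.007], [0.007, -0.002, -0.042, 0.0, -0.0, 0.0]]
[[0.008, -0.002, -0.042, 0.0, -0.0, 0.0]]
```

>>> carry_out(targets=[[0,0,0.004,0,0,0],[0,-0.001,0.004,0,0,0],[0,0,0,0,0,0]])

```text
time_s: 12.8
tcp_pos: [0.6396, 0.0463, 0.1019]
eef_rot: [-124.8, -29.0, -132.4]
contact_force: [-5.8, 10.6, 3.7]
gripper_width: 0.0874
gripper_force: 4.9
```

Run:
```python
from st import *
st([(20,(30,4,56),7)])
for n in("top","scene"):
    im=r.capture(n).astype(int)
    # darkness profile along lane centre (pralines tops z=83) through clear flap
    xs=np.arange(0,84,6)
    v=[]
    for x in xs:
        q=proj(n,T2W(t,np.array([[x,y,78] for y in (-28,-24,-20,-14,-8)])/1e3)).round().astype(int); c=im[q[:,1],q[:,0]].mean(0); v.append((int(x),int(c.mean()),int(c[0]-c[2])))
    print(n,v)
```

```text
12.8 [0.6396 0.0463 0.1019] [-124.76  -28.96 -132.38] [  39.   32.  -48.   74.  -62. -135.] F [-5.8 10.6  3.7] w 0.0874
L tip [65.  70.9 87.1] lowest 74.9 front 71.3
P tip [25.4  6.3  8.7] lowest -3.4 front 31.7
[(54.2, np.float64(66.0)), (50.5, np.float64(65.0)), (41.9, np.float64(67.0))] [(58.7, np.float64(66.0)), (56.9, np.float64(67.0)), (49.1, np.float64(65.0))]
F tunnel [-11.8  -1.7   3.7]
P tapered lowest 6.3 front 32.7
20 [30  4 56] L 43 P -17 B 44 box -35 jar 10 railz 23 ch 0 hit 0 Lfront 56
[[-0.003, 0.004, -0.011, -0.005, 0.006, 0.004], [-0.003, 0.005, -0.011, -0.004, 0.005, 0.004]]
top [(0, 148, 16), (6, 147, 17), (12, 146, 17), (18, 144, 17), (24, 113, 20), (30, 86, 65), (36, 33, 27), (42, 39, 19), (48, 34, 19), (54, 46, 22), (60, 57, 18), (66, 172, 25), (72, 162, 25), (78, 101, 12)]
scene [(0, 125, 19), (6, 124, 19), (12, 114, 17), (18, 75, 7), (24, 48, 1), (30, 48, 1), (36, 48, 1), (42, 48, 1), (48, 48, 0), (54, 49, 1), (60, 62, 4), (66, 88, 11), (72, 114, 16), (78, 121, 18)]
```

The top image profile shows the kraft rear wall at x ≈ 29 and the pralines at 35–62 mm, so the whole box is inside the flap's edge. Withdrawing.

>>> carry_out(targets=[[-0.003,0.004,-0.011,-0.005,0.006,0.004],[-0.003,0.005,-0.011,-0.004,0.005,0.004],[-0.008,0.006,-0.017,0,0,0.0],[-0.009,0.006,-0.018,0,0,0.0],[0,0,0,0,0,0]])

```text
time_s: 13.62
tcp_pos: [0.6269, 0.0758, 0.1024]
eef_rot: [-124.9, -29.0, -133.4]
contact_force: [-2.1, 2.2, -1.3]
gripper_width: 0.0878
gripper_force: 1.5
```

Run:
```python
from st import *
st([])
p,Rc=now()
T=[(-20,(32,0,50),10,7),(-40,(34,-5,46),12,8),(-60,(35,-10,44),14,10),(-80,(36,-12,42),16,14),(-110,(36,-14,40),20,30),(-140,(36,-14,40),24,60)]
rows(p,Rc,[(*target(X,kk,y=y,zl=zl),2) for X,kk,y,zl in T])
```

```text
13.625 [0.6269 0.0758 0.1024] [-124.88  -29.04 -133.42] [  44.   33.  -46.   68.  -64. -133.] F [-2.1  2.2 -1.3] w 0.0878
L tip [33.6 70.9 87.5] lowest 75.4 front 39.9
P tip [-7.4  6.9  9.3] lowest -2.8 front -1.0
[(17.6, np.float64(36.0)), (16.7, np.float64(37.0)), (14.8, np.float64(35.0))] [(21.0, np.float64(36.0)), (20.9, np.float64(37.0)), (17.8, np.float64(35.0))]
F tunnel [-2.8 -0.9 -1.9]
P tapered lowest 6.9 front -0.1
13.725 [0.627  0.0753 0.1025] [-124.89  -29.03 -133.43] [  44.   33.  -46.   68.  -64. -133.] F [-2.   2.2 -1.9] w 0.0879
[[-0.013, 0.005, -0.015, -0.03, 0.012, -0.033], [-0.013, 0.006, -0.015, -0.03, 0.012, -0.033], [-0.009, 0.005, -0.014, -0.036, 0.015, -0.01], [-0.009, 0.006, -0.013, -0.035, 0.014, -0.011], [-0.006, 0.007, -0.015, -0.03, 0.019, 0.007]]
[[-0.006, 0.007, -0.015, -0.03, 0.018, 0.007], [-0.006, 0.006, -0.017, -0.016, 0.003, -0.007], [-0.005, 0.007, -0.017, -0.016, 0.004, -0.007], [-0.003, 0.005, -0.033, -0.01, 0.009, -0.007], [-0.002, 0.005, -0.033, -0.01, 0.008, -0.007]]
[[0.007, -0.002, -0.042, 0.0, 0.0, 0.0], [0.007, -0.002, -0.042, 0.0, 0.0, 0.0]]
```

>>> carry_out(targets=[[-0.013,0.005,-0.015,-0.03,0.012,-0.033],[-0.013,0.006,-0.015,-0.03,0.012,-0.033],[-0.009,0.005,-0.014,-0.036,0.015,-0.01],[-0.009,0.006,-0.013,-0.035,0.014,-0.011],[-0.006,0.007,-0.015,-0.03,0.019,0.007]])

```text
time_s: 14.35
tcp_pos: [0.6179, 0.1196, 0.0988]
eef_rot: [-134.2, -35.7, -134.1]
contact_force: [0.7, -0.7, -0.9]
gripper_width: 0.0878
gripper_force: 1.2
```

>>> carry_out(targets=[[-0.006,0.007,-0.015,-0.03,0.018,0.007],[-0.006,0.006,-0.017,-0.016,0.003,-0.007],[-0.005,0.007,-0.017,-0.016,0.004,-0.007],[-0.003,0.005,-0.033,-0.01,0.009,-0.007],[-0.002,0.005,-0.033,-0.01,0.008,-0.007]])

```text
time_s: 14.98
tcp_pos: [0.6021, 0.1755, 0.1182]
eef_rot: [-138.5, -38.3, -135.0]
contact_force: [0.5, 0.7, -0.6]
gripper_width: 0.0875
gripper_force: 0.0
```

>>> carry_out(targets=[[0.007,-0.002,-0.042,0.0,0.0,0.0],[0.007,-0.002,-0.042,0.0,0.0,0.0],[0.007,-0.002,-0.05,0,0,0],[0,0,-0.06,0,0,0],[0,0,0,0,0,0]])

```text
time_s: 15.6
tcp_pos: [0.5856, 0.248, 0.1841]
eef_rot: [-138.6, -38.1, -134.8]
contact_force: [-0.2, 0.8, -0.7]
gripper_width: 0.0872
gripper_force: 0.0
```

Run:
```python
from st import *
st([]) 
for n in("top","scene"):
    im=r.capture(n).astype(int)
    for yy in (-30,-12,12,30):
        v=[]
        for x in np.arange(16,84,4):
            q=proj(n,T2W(t,np.array([[x,y,78] for y in (yy-3,yy,yy+3)])/1e3)).round().astype(int); c=im[q[:,1],q[:,0]].mean(0); v.append((int(x),int(c.mean())))
        print(n,yy,v)
```

```text
15.6 [0.5856 0.248  0.1841] [-138.55  -38.13 -134.83] [  58.   37.  -12.   33.  -87. -104.] F [-0.2  0.8 -0.7] w 0.0872
L tip [-131.5  104.8  157.8] lowest 146.4 front -123.0
P tip [-191.7   33.8  101. ] lowest 89.7 front -183.2
[(13.7, np.float64(-22.0)), (13.7, np.float64(-23.0)), (13.6, np.float64(-21.0))] [(17.0, np.float64(-24.0)), (16.9, np.float64(-25.0)), (16.8, np.float64(7.0))]
F tunnel [ 0.6 -0.3  0.2]Traceback (most recent call last):
  File "<stdin>", line 2, in <module>
  File "st.py", line 6, in st
    P=parts(w)["P"]*[-1,-1,1]; W=inv(p+Rc.apply(P/1e3))*1e3-[0,0,50]; print("P tapered lowest",W[:,2].min().round(1),"front",W[W[:,2]<27][:,0].max().round(1))
                                                                                                                             ~~~~~~~~~~~~~~~~~~~~~^^
    return umr_maximum(a, axis, None, out, keepdims, initial, where)
ValueError: zero-size array to reduction operation maximum which has no identity
```

>>> carry_out(targets=[[0,0,-0.05,0,0,0],[0,0,-0.05,0,0,0],[0,0,0,0,0,0],[0,0,0,0,0,0],[0,0,0,0,0,0]])

```text
time_s: 16.32
tcp_pos: [0.5781, 0.2845, 0.2113]
eef_rot: [-138.5, -38.4, -135.0]
contact_force: [-0.9, -0.6, 0.0]
gripper_width: 0.0876
gripper_force: 0.0
```

Run:
```python
from st import *
print(flap("scene"),flap("top")); now()
# baseline: same measure on the first pictures
import flap as FM
class D: pass
ims={n:cv2.resize(cv2.imread(f"pics/{n}0.png"),(512,384),interpolation=cv2.INTER_AREA)[:,:,::-1] for n in("top","scene")}
cur={n:r.capture(n) for n in ims}
o=D(); o.capture=lambda n:ims[n]; rr=FM.r; FM.r=o; print("start",flap("scene"),flap("top")); FM.r=rr
# brightness profile across roller, start vs now
for n in ims:
    for yy in(-70,-55,80):
        P=proj(n,T2W(t,np.array([[x,yy,80] for x in range(-24,26,3)])/1e3)).astype(np.float32)
        f=lambda im:cv2.remap(im.astype(np.float32).mean(2),P[:,0][None],P[:,1][None],1)[0].astype(int).tolist()
        print(n,yy,f(ims[n]),f(cur[n]))
    for yy in (-30,0,30):
        P=proj(n,T2W(t,np.array([[x,yy,78] for x in range(16,84,4)])/1e3)).astype(np.float32)
        print("box",n,yy,cv2.remap(cur[n].astype(np.float32).mean(2),P[:,0][None],P[:,1][None],1)[0].astype(int).tolist())
```

```text
[(13.4, np.float64(-22.0)), (13.3, np.float64(-23.0)), (13.2, np.float64(-21.0))] [(16.3, np.float64(-24.0)), (16.2, np.float64(-25.0)), (16.1, np.float64(8.0))]
16.425 [0.5782 0.2849 0.2116] [-138.53  -38.36 -135.01] [  60.   37.   -7.   31.  -92. -102.] F [-0.3  0.5 -0.1] w 0.0876
start [(11.1, np.float64(-22.0)), (11.1, np.float64(-23.0)), (11.0, np.float64(-21.0))] [(14.1, np.float64(-24.0)), (14.0, np.float64(7.0)), (14.0, np.float64(-25.0))]
top -70 [133, 133, 132, 132, 129, 129, 142, 156, 145, 118, 131, 143, 133, 129, 130, 131, 131] [147, 147, 147, 146, 146, 147, 163, 174, 165, 130, 147, 162, 149, 145, 146, 145, 147]
top -55 [135, 135, 137, 133, 130, 131, 145, 158, 143, 111, 121, 136, 134, 132, 132, 132, 133] [150, 153, 153, 148, 148, 147, 161, 180, 161, 119, 131, 154, 148, 147, 148, 147, 150]
top 80 [132, 132, 132, 131, 129, 127, 146, 154, 135, 116, 126, 133, 132, 132, 131, 131, 135] [147, 147, 147, 146, 146, 141, 166, 177, 156, 124, 137, 148, 147, 147, 147, 145, 146]
box top -30 [146, 145, 136, 134, 127, 119, 118, 121, 119, 119, 123, 126, 129, 146, 151, 152, 153]
box top 0 [
[... 321 characters left out ...]
, 143, 128, 141, 146, 148, 151, 153, 154]
scene -55 [130, 130, 129, 123, 100, 103, 129, 150, 150, 132, 114, 125, 132, 134, 136, 137, 137] [144, 145, 145, 139, 112, 113, 145, 168, 168, 148, 125, 142, 148, 150, 151, 152, 153]
scene 80 [130, 130, 130, 118, 96, 102, 136, 155, 147, 119, 118, 129, 133, 135, 138, 139, 139] [145, 146, 145, 133, 106, 112, 155, 175, 167, 125, 131, 144, 147, 150, 154, 154, 153]
box scene -30 [147, 146, 143, 141, 135, 129, 125, 130, 132, 127, 128, 130, 139, 146, 148, 147, 148]
box scene 0 [142, 138, 139, 138, 135, 127, 125, 126, 128, 133, 127, 124, 135, 139, 149, 154, 154]
box scene 30 [149, 146, 138, 138, 139, 136, 127, 126, 128, 125, 126, 127, 126, 128, 138, 150, 155]
```

The roller profile matches the start in both cameras, so the flap is fully shut. The box lies at x ≈ 26–72 mm, clear of the flap, and the arm touches nothing.

```bash
python3 -c "
from plant import r
print(r.close_job())"
```

```text
the job is handed in; nothing more can be done
None
```

The job is handed in at about 16.5 s of the 42 s: the box sits about 26–72 mm inside the flap's edge, turned roughly 6°, and the flap is fully shut; while pushing, the roller also bore on the gripper's body beside the lifting finger (about 18 N at the peak).

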